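# Seat the hand drill in its bench stand and spin the wing nut down

## Task

The hand drill lies in the bench stand but sits back from its collar: push on its rear end until its shoulder is fully home against the collar. Then, while it sits there, spin the collar's loose wing nut clockwise with strokes of your fingertips on its wings, until it has run all the way down and stops finger-tight; do not force it beyond that. Leave the other things on the bench as they are, and take your hand away when done.

Things in the scene. Friction and masses are not known exactly. Their poses are not given: they have to be found in the camera images.
- stand: Dark cast-iron drill stand, bolted down; base 150 x 280 mm, 12 mm thick. Origin on the bench under the middle of the collar, z up. The drill's axis runs along the stand's y, 95 mm above the bench, chuck to +y, rear end to -y. Collar: 58 mm outside, 18 mm long, y from -9 to +9 mm. Drill housing 66 mm across. Handle and black battery lie level, to +x, resting on a post.
- stud (a point): Foot of the nut's upright stud, on the top face of the collar's upper ear (25 mm wide), 107 mm above the bench, at x = -57, y = 0 mm of the stand; axes as the stand's. On its +x side collar and drill housing rise to 128 mm above the bench, nearest face 28 mm from the stud's axis; its -x, +y and -y sides are open for a finger.
- drill_rear (a point): Centre of the flat black rear end of the blue drill, 54 mm across, on the drill's axis 95 mm above the bench; axes as the stand's. Pushing it towards the stand's +y slides the drill home. The space behind it is free.
- drill (a joint): How far the drill still sits back from home, in m: 0 = shoulder against the collar (a firm stop), 0.008 to 0.018 at the start. It slides with about 4 N of friction plus 20 N per m/s, and stays where it is left.
- nut_mid (a point): Brass-coloured wing nut: point on its axis at the middle height of its wings. The two wings point along this point's +x and -x: round lobes 21 mm high (10.5 mm above and below this point), 5.6 mm thick, reaching 26 mm from the axis. Hub 22 mm across, its top 5.5 mm below this point; the stud ends 123 mm above the bench. Run down, this point is 124.5 mm above the bench.
- wingnut (a joint): Angle (rad) by which the nut is still unscrewed: 0 = run down on its washer (a firm stop), 7.5 to 12.5 at the start. Clockwise from above lowers it, 1.5 mm per turn. At 0 the wings lie along the stand's x; at q the point nut_mid's x axis is turned q anticlockwise from the stand's x. Friction about 0.03 N m (2 N at 15 mm); stays where it is left.
- chuck_key: T-shaped steel chuck key, 70 mm bar and 60 mm shank, 11 mm high, loose on the bench; origin under the shank near the bar. Not to be disturbed.
- disc: Dark rusty grinding disc, 60 mm across, 12 mm thick, loose, flat on the bench; origin under its centre. Not to be disturbed.
- bracket: Loose L-shaped aluminium bracket, 90 x 24 mm with a 44 mm upright leg at its -x end; origin under the middle of the flat leg. Not to be disturbed.
- jar: Clear small jar with a green lid, 52 mm across, 70 mm tall, loose, standing; origin under its centre. Not to be disturbed.
- screwdriver: Screwdriver with red handle, 190 mm long, lying loose; origin on the bench. Not to be disturbed.
- glue_stick: Pale yellow glue stick, 150 mm long, 11 mm thick, lying loose along its x; origin under its middle. Not to be disturbed.
- side_handle: Black auxiliary drill handle with a steel thread on top, standing loose on end, 42 mm across, 140 mm tall; origin under its centre. Not to be disturbed.

How it is judged:
By the outcome, as a careful person would: the job done as asked, in the order asked, and still so for the second after the job is handed in, with the robot touching nothing.
It also fails if it takes over 72 s, if anything falls off the work surface, if the arm or the gripper's body presses on something with over 40 N, if the wrist force passes 120 N, or if a joint passes its speed limit or range.

## Robot

A 6-joint arm with a two-finger parallel gripper is mounted at the origin on the work surface. World frame = base frame: x ahead of the robot, y to its left, z up, the work surface at z = 0. Lengths are in m, angles in rad, forces in N, time in s.
With the tool pointing down it reaches from about 0.4 to 0.825 m from the base axis. Payload 7 kg.
Tool frame: the origin (TCP) lies at the very end of the fingers, on their centre line; the grasp point (between the pads) lies 19 mm behind it (grip_depth is the distance from the TCP to the grasp point, in m); z points along the fingers, y is the direction in which the jaws open and shut (so a half turn about z gives the same grasp; the last joint's range is limited). The gripper opens to 88 mm and grips with 3 to 60 N. Pads are 19 mm wide; open, the fingers measure 130 mm over their backs; the gripper's body (78 mm by 193 mm) begins 47 mm behind the grasp point.
Start: joints at [1.391, 0.359, 0.012, 0, -1.224, -0.288], TCP at [0.304, 0.602, 0.188] pointing down, gripper open.
Joint ranges: [-3.07, 3.07], [-1.43, 2.12], [-1.02, 1.25], [-3.03, 1.67], [-3.05, -0], [-3.03, 3.03]. Speed limits (rad/s): [2.39, 2.39, 3.01, 3.14, 3.14, 3.14].

## Interface

Orientations are given as [roll, pitch, yaw] about the fixed x, y, z axes, in that order (R = Rz(yaw) Ry(pitch) Rx(roll)).
In Python, from station import get_state, grab_frame, get_calibration, job_done, grip_depth gives the robot as it stands. The module is installed in compiled form; this text tells all that it offers.
- The arm moves only by the shell command python3 -m crank 'ROWS' [FORCE]. ROWS is JSON, a list of rows, each an object with "turn": the turn, a rotation vector about the tool's x, y, z each as a share of 2 pi rad, from -1 to 1, a list of three; "slide": the shift along the tool's x, y, z each as a share of 0.5 m, from -1 to 1, a list of three; "fingers": the opening, from -1 (shut) to 1 (fully open). A call has 1 to 5 rows; each row is the pose to reach, as a shift and turn from the pose commanded when the call began, along the tool's axes at that moment, turning the shorter way round; what a row does not reach only later rows make up. A row lasts 1/12 s, in which the tool goes at most 41.7 mm and 7.16 degrees, less where a joint would pass 70% of its speed; a pose out of reach is approached as far as the arm can. A call with a number of a shift or a turn outside -1 to 1 is refused whole. A call with a gripper value outside its range is refused whole. The fingers move at their own pace and stop on an object; FORCE is the grip in N (left out, the last holds). Time passes only in rows, so rows that repeat a pose let the fingers close. It gives the time, the measured TCP pose, the force and the opening at its end, in the units of the state.
- get_state(): the state, without advancing time (a new reading comes with each control period).
- grab_frame(name): name is "scene" or "side" or "wrist"; returns the picture (384x512x3 uint8, red, green, blue); there is no depth.
- get_calibration(name): a dict with "K" (3x3 intrinsics, pixels), "pose" (4x4, takes a point from camera to world coordinates). Camera axes: x right, y up, looking along -z (the intrinsics and any distortion apply to the point x, -y, -z); pixel columns grow to the right and rows downward; lengths in m; the calibration is good to about 2 mm. A picture is of the moment at which its call begins: read the wrist's pose just before it. get_calibration takes no time and is no camera call; for the wrist camera it gives the pose at the moment of the call.
- job_done(): hands the job in, once; it reports no verdict.
The state is a dict: "t": time; "q": joint angles; "qd": joint speeds; "joint_efforts": joint torques, N m; "eef_pos": TCP position; "ee_rot": TCP orientation; "force": force on the tool from outside, world axes, zero at the start; "moment": the same for the moment, N m; "width": finger opening in m.
Only numpy, scipy, OpenCV 4.12 (cv2) and the standard library are available. Lean on these libraries where they do the work, as an engineer would, in place of code of your own. Each camera call takes 0.05 s, during which the arm holds its last target.

## Working session

There is one attempt and no reset: what is moved stays moved. The work goes in short steps, Python scripts to look and compute and a shell command to move; the robot and the scene stay as the last step left them, time stands still between calls to the robot, and variables do not carry over. Pictures are saved under pics/ and viewed, and the job is handed in when it is done.

```bash
mkdir -p pics
python3 - <<'E'
from station import *
import cv2, numpy as np
s=get_state(); print(s)
for n in ["scene","side","wrist"]:
    c=get_calibration(n); print(n,c)
    cv2.imwrite(f"pics/{n}0.png",cv2.resize(grab_frame(n)[...,::-1],(800,600),interpolation=cv2.INTER_CUBIC))
print(grip_depth if not callable(grip_depth) else grip_depth())
E
```

```text
{'t': 0.0, 'q': array([ 1.39110542e+00,  3.59387541e-01,  1.10647828e-02, -3.44552630e-04,
       -1.22410429e+00, -2.88088442e-01]), 'qd': array([-7.04111931e-04,  2.97549694e-04,  1.45706231e-04,  2.31340376e-04,
        6.88607974e-05,  9.77718245e-04]), 'joint_efforts': array([ 1.89504637e-03, -5.82719493e+01,  2.93047714e+01,  6.99716493e+00,
        7.00741162e-03, -1.53486058e-04]), 'eef_pos': array([0.30414986, 0.60197293, 0.18662591]), 'ee_rot': array([ 3.13993711e+00, -1.52810125e-04, -4.67896562e-01]), 'force': array([-0.72530982,  0.34611623, -0.03678084]), 'moment': array([ 0.02451304, -0.00946159, -0.0388075 ]), 'width': 0.08744131132965681}
scene {'K': array([[393.60776261,   0.        , 253.50533904],
       [  0.        , 393.60776261, 190.27372032],
       [  0.        ,   0.        ,   1.        ]]), 'pose': array([[-0.85999965, -0.41198604,  0.30111147,  0.89646951],
       [ 0.50999416, -0.67366503,  0.53486576,  0.60466637],
       [-0.01750896,  0.61354946,  0.78946216,  0.96076246],
       [ 0.        ,  0.        ,  0.        ,  1.        ]])}
side {'K': array([[416.80373831,   0.        , 248.83800747],
       [  0.        , 416.80373831, 189.10945275],
       [  0.        ,   0.        ,   1.        ]]), 'pose': array([[ 0.78919789,  0.37188904, -0.48873841,  0.05078046],
       [-0.61405321,  0.4911283 , -0.61784435, -0.68027447],
       [ 0.01026373,  0.78771285,  0.61595708,  0.7796059 ],
       [ 0.        ,  0.        ,  0.        ,  1.        ]])}
wrist {'K': array([[282.2462937 ,   0.        , 257.69771395],
       [  0.        , 282.2462937 , 190.73960634],
       [  0.        ,   0.        ,   1.        ]]), 'pose': array([[-0.45081266,  0.84841861,  0.27740548,  0.37812305],
       [-0.89261651, -0.42915913, -0.13805146,  0.56383913],
       [ 0.00192567, -0.30985206,  0.95078283,  0.38357388],
       [ 0.        ,  0.        ,  0.        ,  1.        ]])}
0.0188
```

View pics/scene0.png

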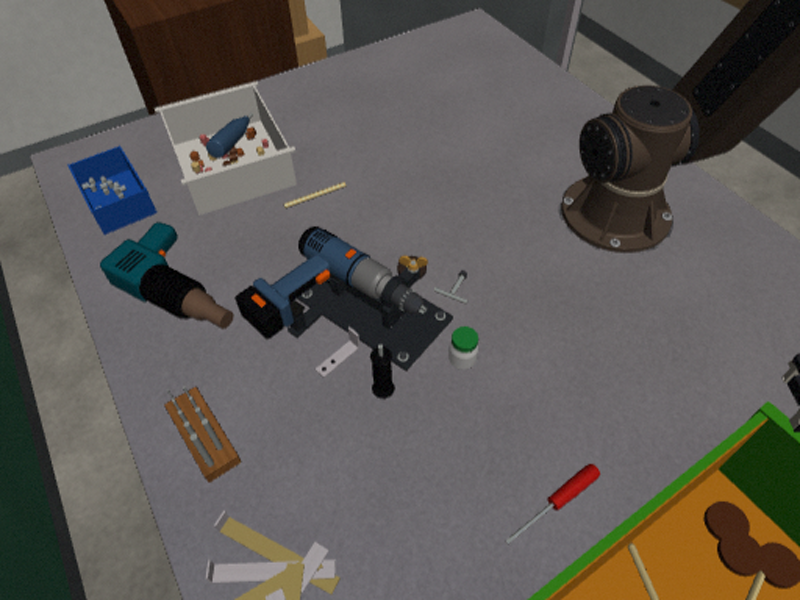

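View pics/side0.png

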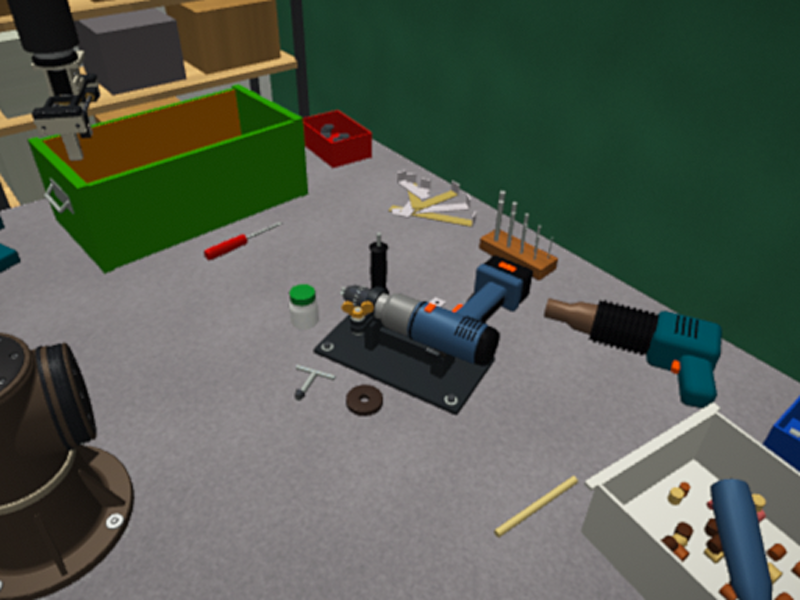

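View pics/wrist0.png

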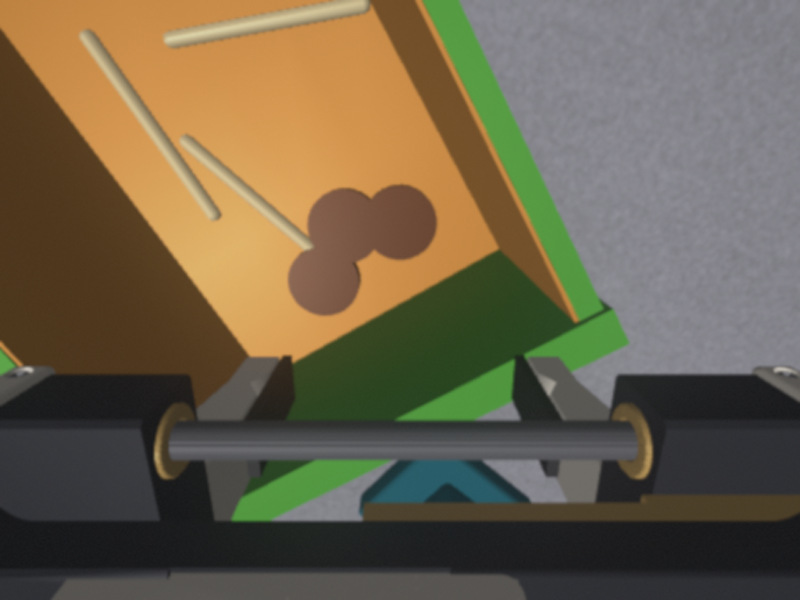

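The scene view shows the stand around (370,310) and the nut at about (412,265). In the side view the nut is at (358,312) and the drill's rear end at (487,345). Next I'll enlarge both.

Run:
```python
import cv2
a=cv2.imread('pics/scene0.png')[210:390,225:475]; cv2.imwrite('pics/sc_crop.png',cv2.resize(a,None,fx=3.2,fy=3.2,interpolation=cv2.INTER_CUBIC))
a=cv2.imread('pics/side0.png')[245:425,290:540]; cv2.imwrite('pics/sd_crop.png',cv2.resize(a,None,fx=3.2,fy=3.2,interpolation=cv2.INTER_CUBIC))
```

```text
(no output)
```

View pics/sc_crop.png

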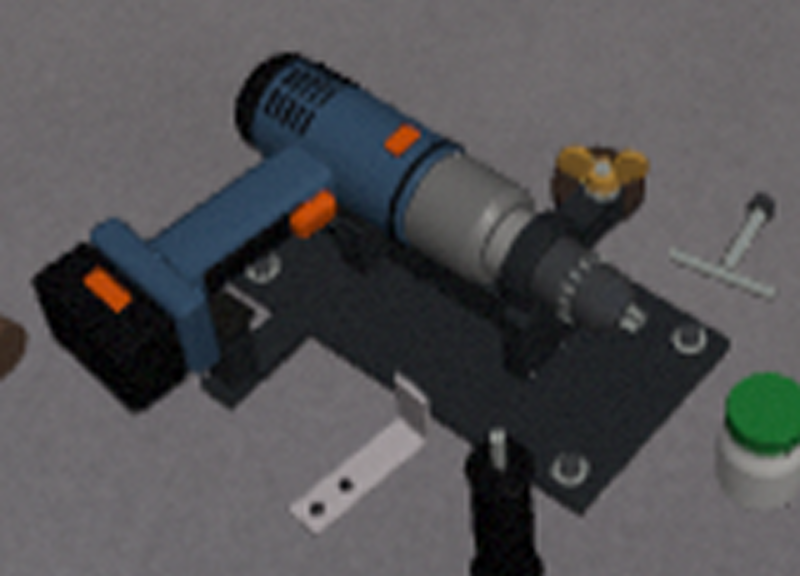

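View pics/sd_crop.png

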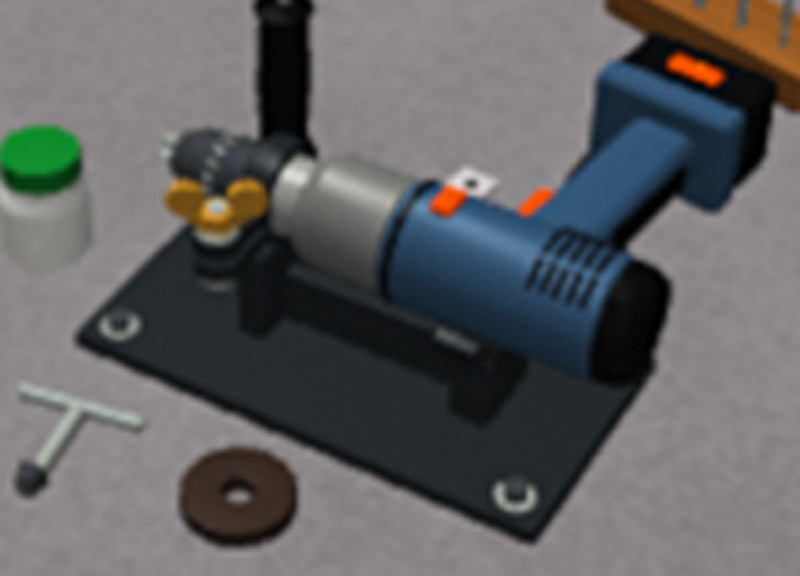

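```bash
cat > h.py <<'E'
import numpy as np, cv2
from station import *
def proj(n,P,c=None):
    c=c or get_calibration(n); T=np.linalg.inv(c['pose']); P=np.atleast_2d(P)
    p=P@T[:3,:3].T+T[:3,3]; q=np.c_[p[:,0],-p[:,1],-p[:,2]]
    u=q@c['K'].T; return u[:,:2]/u[:,2:]
def ray(n,uv,c=None):
    c=c or get_calibration(n); d=np.linalg.inv(c['K'])@np.r_[uv,1]; d=np.array([d[0],-d[1],-d[2]])
    return c['pose'][:3,3], c['pose'][:3,:3]@d
def onz(n,uv,z,c=None):
    o,d=ray(n,uv,c); return o+d*(z-o[2])/d[2]
SC=lambda p:(np.array(p)/3.2+[225,210])/1.5625
SD=lambda p:(np.array(p)/3.2+[290,245])/1.5625
E
cat > fit.py <<'E'
from h import *
from scipy.optimize import least_squares
obs=[]
# (cam, pix, stand pt fn of yo)
C=lambda sx,sy:(lambda yo:[.075*sx,yo+.14*sy,.012])
obs=[('scene',SC((728,343)),C(-1,1)),('scene',SC((582,508)),C(1,1)),('scene',SC((232,401)),C(1,-1)),
('side',SD((80,335)),C(-1,1)),('side',SD((535,534)),C(-1,-1)),('side',SD((652,368)),C(1,-1)),
('scene',SC((602,170)),lambda yo:[-.057,0,.123]),('side',SD((216,208)),lambda yo:[-.057,0,.123])]
cal={n:get_calibration(n) for n in('scene','side')}
def w(p,P):
    P=np.array(P);c,s=np.cos(p[2]),np.sin(p[2]);return np.array([p[0]+c*P[0]-s*P[1],p[1]+s*P[0]+c*P[1],P[2]])
def res(p): return np.concatenate([proj(n,w(p,f(p[3])),cal[n])[0]-u for n,u,f in obs])
best=min((least_squares(res,[.6,.0,a,-.05],loss='soft_l1') for a in np.arange(-3,3.2,.5)),key=lambda r:r.cost)
print(best.x,best.cost); print(res(best.x).reshape(-1,2).round(2))
for n,f in (('scene',SC),('side',SD)):
  pass
p=best.x
print('stud',w(p,[-.057,0,.107]),'rear dir',np.degrees(p[2]))
for n,u in(('scene',SC((575,163))),('scene',SC((633,163))),('side',SD((184,198))),('side',SD((247,198)))):
    P=onz(n,u,.127); d=P-w(p,[-.057,0,.127]); print(n,'lobe',d[:2]*1e3,'ang rel stand',np.degrees(np.arctan2(d[1],d[0])-p[2]))
E
python3 fit.py
```

```text
[ 5.62963317e-01  2.81546094e-03 -5.90957695e+00 -5.44050425e-02] 35.08970456770855
[[  0.82  -1.7 ]
 [ -0.5   -0.28]
 [ -2.85 -26.35]
 [ -2.64  -1.22]
 [ -0.43  -0.47]
 [  0.74  -3.38]
 [ -0.42  -1.06]
 [ -0.47  -0.77]]
stud [ 0.50989538 -0.01798824  0.107     ] rear dir -338.59381821784007
scene lobe [13.11321478 -5.44348943] ang rel stand 316.0497575991131
scene lobe [-14.65943127  11.60760481] ang rel stand 480.2209952248209
side lobe [-11.70751282   8.76459709] ang rel stand 481.774185021053
side lobe [ 13.22337947 -10.13157029] ang rel stand 301.13498215232954
```

```bash
sed -i "s/,('scene',SC((232,401)),C(1,-1))//; s/,('side',SD((652,368)),C(1,-1))//" fit.py; sed -i 's/yo:\[.075/yo:[.075/' fit.py; python3 fit.py
python3 - <<'E'
from h import *
exec(open('fit.py').read().split('for n,f in')[0])
p=best.x
for n,f,cr in(('scene',SC,'pics/sc_crop.png'),('side',SD,'pics/sd_crop.png')):
    im=cv2.imread(cr); off={'scene':(225,210),'side':(290,245)}[n]
    def px(P): return tuple(((proj(n,w(p,P),cal[n])[0]*1.5625-off)*3.2).astype(int))
    for sx in(-1,1):
        for sy in(-1,1): cv2.circle(im,px([.075*sx,p[3]+.14*sy,.012]),4,(0,0,255),1)
    for y in(-.14,-.16,-.18,-.2):
        cv2.polylines(im,[np.array([px([.027*np.cos(t),y,.095+.027*np.sin(t)]) for t in np.linspace(0,6.3,40)])],True,(0,255,255),1)
    for y in(-.009,.009):
        cv2.polylines(im,[np.array([px([.029*np.cos(t),y,.095+.029*np.sin(t)]) for t in np.linspace(0,6.3,40)])],True,(0,255,0),1)
    cv2.line(im,px([-.057,0,.107]),px([-.057,0,.123]),(255,0,255),1)
    cv2.imwrite(f'pics/{n}_ov.png',im)
E
```

```text
[ 0.56367631  0.00346778  0.37233269 -0.05627911] 4.462596820758719
[[ 0.23 -1.72]
 [-1.18 -0.34]
 [-1.99 -1.25]
 [ 0.21 -0.41]
 [-0.49 -0.8 ]
 [-0.42 -1.02]]
stud [ 0.51058188 -0.01726821  0.107     ] rear dir 21.333091766323527
scene lobe [12.42671509 -6.16352469] ang rel stand -47.714037046048084
scene lobe [-15.34593096  10.88756955] ang rel stand 123.31212249755684
side lobe [-12.39401251   8.04456183] ang rel stand 125.6805799947813
side lobe [ 12.53687978 -10.85160555] ang rel stand -62.21172582296473
[ 0.56367631  0.00346778  0.37233269 -0.05627911] 4.462596820758719
[[ 0.23 -1.72]
 [-1.18 -0.34]
 [-1.99 -1.25]
 [ 0.21 -0.41]
 [-0.49 -0.8 ]
 [-0.42 -1.02]]
```

View pics/scene_ov.png

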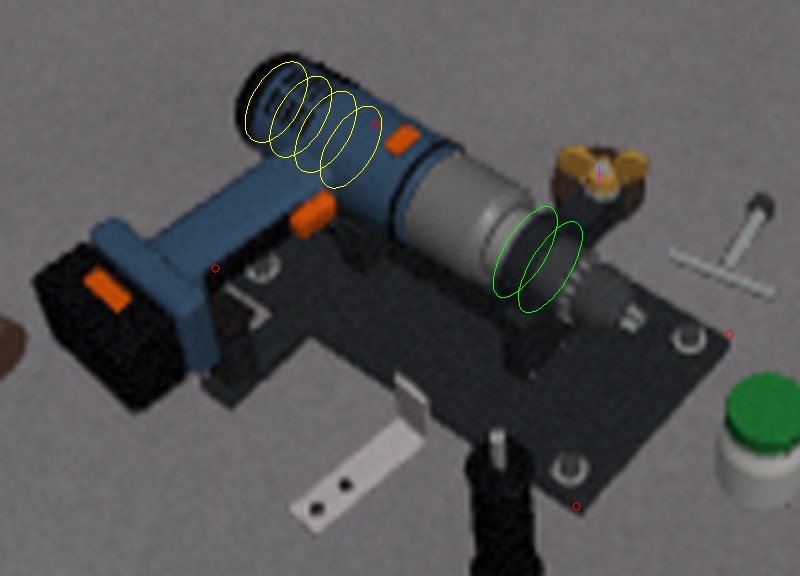

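View pics/side_ov.png

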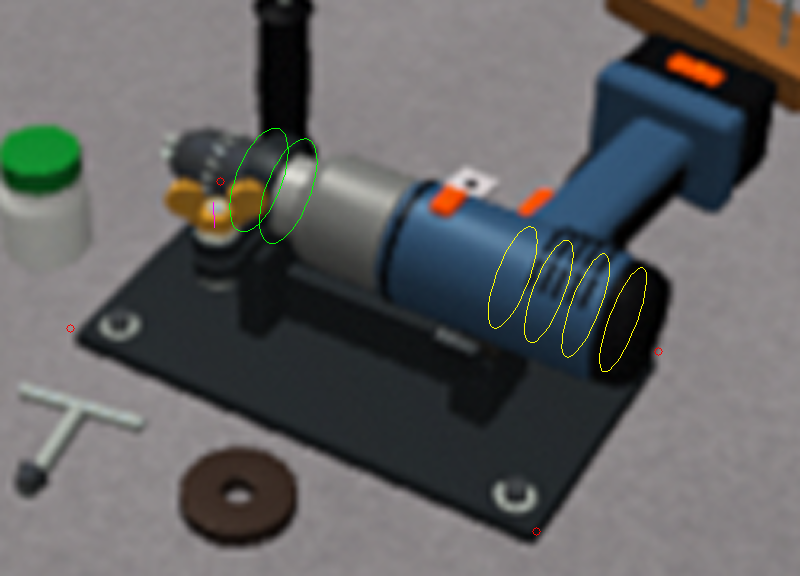

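```bash
python3 -m crank '[{"turn":[0,0,0],"slide":[0,0,-0.08],"fingers":-1},{"turn":[0,0,0],"slide":[0,0,-0.16],"fingers":-1},{"turn":[0,0,0],"slide":[0,0,-0.24],"fingers":-1},{"turn":[0,0,0],"slide":[0,0,-0.32],"fingers":-1}]' 10
python3 -m crank '[{"turn":[0,0,0],"slide":[0.06,0.053,0],"fingers":-1},{"turn":[0,0,0],"slide":[0.12,0.106,0],"fingers":-1},{"turn":[0,0,0],"slide":[0.18,0.159,0],"fingers":-1},{"turn":[0,0,0],"slide":[0.24,0.212,0],"fingers":-1},{"turn":[0,0,0],"slide":[0.3,0.265,0],"fingers":-1}]'
python3 -m crank '[{"turn":[0,0,0],"slide":[0.06,0.053,0],"fingers":-1},{"turn":[0,0,0],"slide":[0.12,0.106,0],"fingers":-1},{"turn":[0,0,0],"slide":[0.18,0.159,0],"fingers":-1},{"turn":[0,0,0],"slide":[0.24,0.212,0],"fingers":-1},{"turn":[0,0,0],"slide":[0.3,0.265,0],"fingers":-1}]'
```

```text
t: 0.48
eef_pos: [0.3043, 0.6019, 0.3492]
ee_rot: [3.141, -0.0, -0.468]
force: [0.3, 1.5, 0.6]
width: 0.0664
t: 0.9
eef_pos: [0.3787, 0.4147, 0.3474]
ee_rot: [3.141, 0.0, -0.467]
force: [0.4, 0.5, 0.0]
width: 0.0332
t: 1.32
eef_pos: [0.4527, 0.2287, 0.3477]
ee_rot: [-3.141, 0.0, -0.467]
force: [0.2, 0.6, -0.4]
width: 0.0021
```

```bash
python3 -m crank '[{"turn":[0,0,0],"slide":[0.06,0.053,0],"fingers":-1},{"turn":[0,0,0],"slide":[0.12,0.106,0],"fingers":-1},{"turn":[0,0,0],"slide":[0.18,0.159,0],"fingers":-1},{"turn":[0,0,0],"slide":[0.24,0.212,0],"fingers":-1},{"turn":[0,0,0],"slide":[0.3,0.265,0],"fingers":-1}]'
python3 -m crank '[{"turn":[0,0,0.019],"slide":[0.06,0.053,0],"fingers":-1},{"turn":[0,0,0.038],"slide":[0.12,0.106,0],"fingers":-1},{"turn":[0,0,0.058],"slide":[0.12,0.106,0],"fingers":-1},{"turn":[0,0,0.077],"slide":[0.12,0.106,0],"fingers":-1},{"turn":[0,0,0.097],"slide":[0.12,0.106,0],"fingers":-1}]'
python3 -m crank '[{"turn":[0,0,0.019],"slide":[0,0,0],"fingers":-1},{"turn":[0,0,0.019],"slide":[0,0,0],"fingers":-1}]'
python3 - <<'E'
from h import *
import pickle
s=get_state();c=get_calibration('wrist');im=grab_frame('wrist')
pickle.dump((s,c,im),open('w1.pkl','wb')); print(s['eef_pos'],s['ee_rot'],s['t'])
cv2.imwrite('pics/w1.png',cv2.resize(im[...,::-1],(800,600),interpolation=cv2.INTER_CUBIC))
E
```

```text
t: 1.73
eef_pos: [0.5269, 0.0428, 0.3477]
ee_rot: [-3.141, -0.0, -0.468]
force: [1.7, 0.3, -1.0]
width: 0.0002
t: 2.15
eef_pos: [0.5564, -0.0308, 0.3469]
ee_rot: [3.141, 0.0, -1.085]
force: [-0.6, 0.5, 1.2]
width: 0.0004
t: 2.32
eef_pos: [0.5563, -0.0299, 0.3472]
ee_rot: [3.141, 0.0, -1.202]
force: [0.0, 0.7, -0.3]
width: 0.0006
[ 0.55627574 -0.02990644  0.3472321 ] [ 3.14094365e+00  1.70085832e-04 -1.20204605e+00] 2.3167
```

View pics/w1.png

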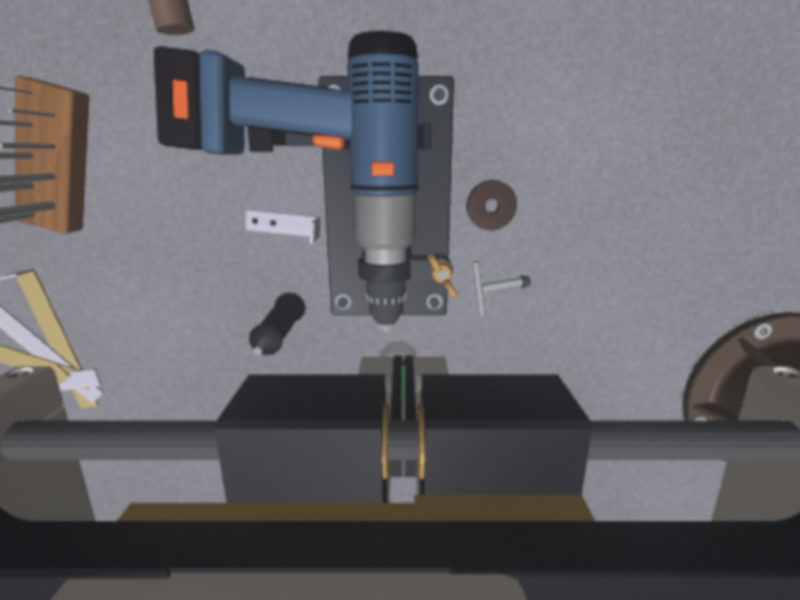

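The overhead view shows the whole stand, with corners near (454,77), (446,316) and (331,316). The nut is at (441,273) and the rear end at (383,40).

Run:
```python
from h import *
a=cv2.imread('pics/w1.png')
cv2.imwrite('pics/w1a.png',cv2.resize(a[225:325,325:475],None,fx=5,fy=5,interpolation=cv2.INTER_CUBIC))
cv2.imwrite('pics/w1b.png',cv2.resize(a[20:120,310:460],None,fx=5,fy=5,interpolation=cv2.INTER_CUBIC))
```

```text
(no output)
```

View pics/w1a.png

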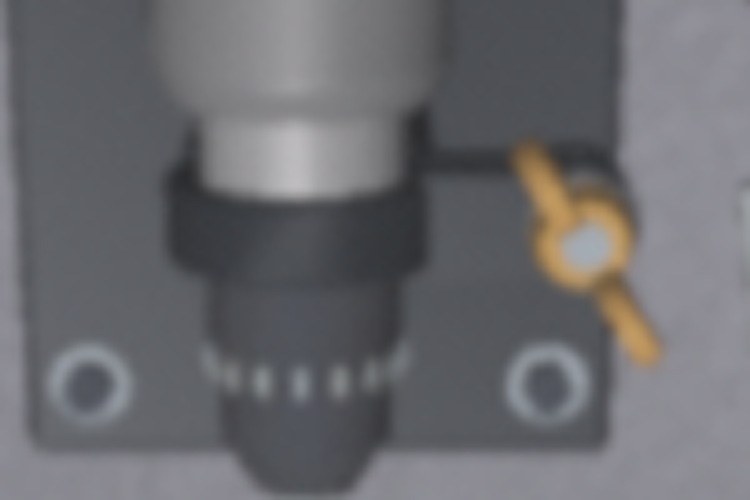

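View pics/w1b.png

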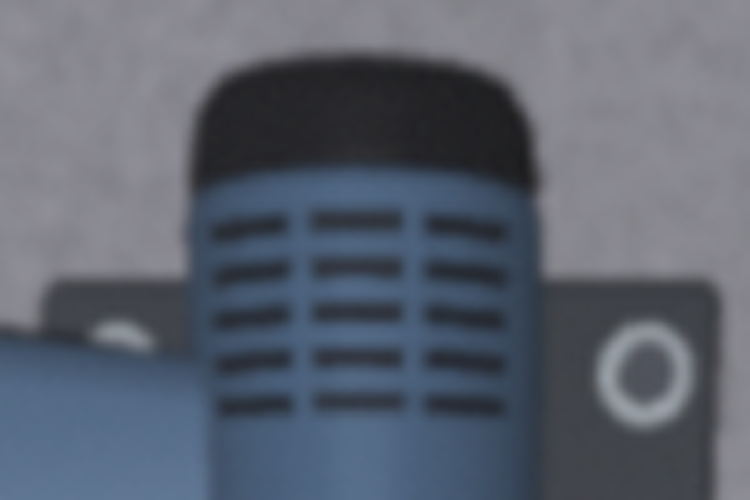

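```bash
cat > fit2.py <<'E'
from h import *
import pickle
from scipy.optimize import least_squares
s,c,_=pickle.load(open('w1.pkl','rb'))
A=lambda p:(np.array(p)/5+[325,225])/1.5625
B=lambda p:(np.array(p)/5+[310,20])/1.5625
obs=[(A((30,450)),lambda yo:[.075,yo+.14,.012]),(A((609,450)),lambda yo:[-.075,yo+.14,.012]),
(B((42,281)),lambda yo:[.075,yo-.14,.012]),(B((721,281)),lambda yo:[-.075,yo-.14,.012]),(A((588,245)),lambda yo:[-.057,0,.123])]
def w(p,P):
    P=np.array(P);cc,ss=np.cos(p[2]),np.sin(p[2]);return np.array([p[0]+cc*P[0]-ss*P[1],p[1]+ss*P[0]+cc*P[1],P[2]])
res=lambda p:np.concatenate([proj('wrist',w(p,f(p[3])),c)[0]-u for u,f in obs])
r=least_squares(res,[.56,0,.37,-.05]);p=r.x
if __name__=='__main__':
    print(p,np.degrees(p[2]),r.cost,res(p).round(2))
    n=onz('wrist',A((588,245)),.123,c);print('stud px',n,'model',w(p,[-.057,0,.123]))
    t=[onz('wrist',A(x),.128,c) for x in((522,150),(648,356))]
    d=t[0]-t[1];print('wing mid',(t[0]+t[1])/2,'len',np.linalg.norm(d),'ang',np.degrees(np.arctan2(d[1],d[0])),np.degrees(np.arctan2(d[1],d[0])-p[2]))
    for z in(.095,.108,.122):
        q=onz('wrist',B((365,58)),z,c);dd=q[:2]-p[:2];print('rear',z,q,'stand y',-np.sin(p[2])*dd[0]+np.cos(p[2])*dd[1],'x',np.cos(p[2])*dd[0]+np.sin(p[2])*dd[1])
E
python3 fit2.py
```

```text
[ 0.56079799  0.00191023  0.36937775 -0.05415007] 21.16378603378545 1.4931761523382485 [-0.26  0.88  0.26  0.83 -0.59 -0.56  0.61 -0.59 -0.02 -0.  ]
stud px [ 0.50760967 -0.01868037  0.123     ] model [ 0.50764252 -0.01866878  0.123     ]
wing mid [ 0.50816043 -0.01783233  0.128     ] len 0.0489511895958674 ang -37.11056593104991 -58.27435196483536
rear 0.095 [ 0.63889919 -0.20022416  0.095     ] stand y -0.21669815104441245 x -0.00014419385499292448
rear 0.108 [ 0.63734533 -0.19758628  0.108     ] stand y -0.2136771978046077 x -0.000640877204580656
rear 0.122 [ 0.63567195 -0.19474549  0.122     ] stand y -0.21042386354635642 x -0.0011757669656751596
```

```bash
python3 -m crank '[{"turn":[0,0,0],"slide":[0.08,-0.006,0],"fingers":-1},{"turn":[0,0,0],"slide":[0.16,-0.012,0],"fingers":-1},{"turn":[0,0,0],"slide":[0.24,-0.018,0],"fingers":-1},{"turn":[0,0,0],"slide":[0.32,-0.024,0],"fingers":-1},{"turn":[0,0,0],"slide":[0.4,-0.032,0],"fingers":-1}]'
python3 -m crank '[{"turn":[0,0,0],"slide":[0.068,0,0],"fingers":-1},{"turn":[0,0,0],"slide":[0.068,0,0.08],"fingers":-1},{"turn":[0,0,0],"slide":[0.068,0,0.16],"fingers":-1},{"turn":[0,0,0],"slide":[0.068,0,0.24],"fingers":-1},{"turn":[0,0,0],"slide":[0.068,0,0.32],"fingers":-1}]'
python3 -m crank '[{"turn":[0,0,0],"slide":[0,0,0.08],"fingers":-1},{"turn":[0,0,0],"slide":[0,0,0.16],"fingers":-1},{"turn":[0,0,0],"slide":[0,0,0.198],"fingers":-1},{"turn":[0,0,0],"slide":[0,0,0.198],"fingers":-1}]'
python3 - <<'E'
from h import *
cv2.imwrite('pics/side1.png',cv2.resize(grab_frame('side')[...,::-1][140:290,180:380],(800,600),interpolation=cv2.INTER_CUBIC))
E
```

```text
t: 2.78
eef_pos: [0.6451, -0.2113, 0.3476]
ee_rot: [-3.141, -0.0, -1.19]
force: [1.2, 1.0, 0.4]
width: -0.0001
t: 3.2
eef_pos: [0.6567, -0.2417, 0.1856]
ee_rot: [-3.141, 0.0, -1.191]
force: [1.0, -0.2, -0.2]
width: 0.0001
t: 3.53
eef_pos: [0.6532, -0.2404, 0.0822]
ee_rot: [3.133, 0.006, -1.192]
force: [0.0, 0.2, -0.5]
width: 0.0003
```

View pics/side1.png

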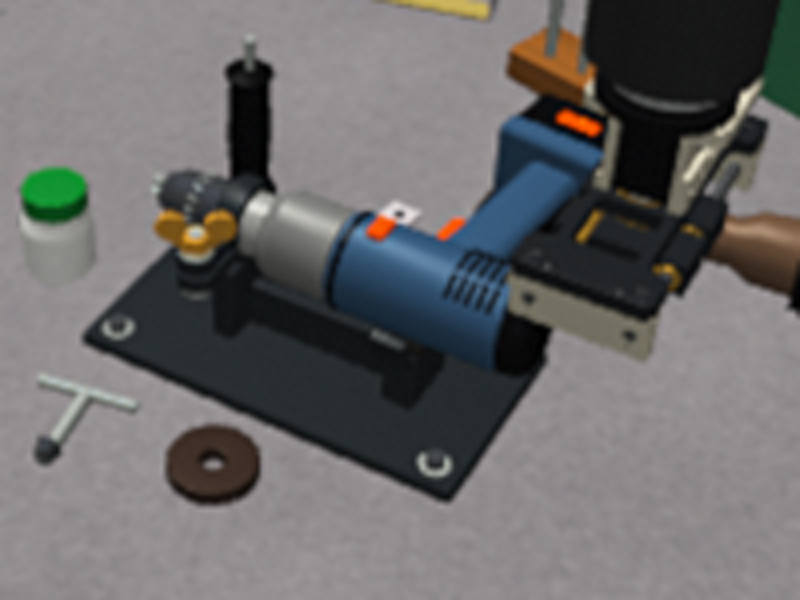

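The gripper is behind the rear end with no contact, so I'll push gently.

```bash
python3 -m crank '[{"turn":[0,0,0],"slide":[-0.02,0,0],"fingers":-1},{"turn":[0,0,0],"slide":[-0.04,0,0],"fingers":-1},{"turn":[0,0,0],"slide":[-0.06,0,0],"fingers":-1},{"turn":[0,0,0],"slide":[-0.06,0,0],"fingers":-1}]'
python3 -m crank '[{"turn":[0,0,0],"slide":[-0.004,0,0],"fingers":-1},{"turn":[0,0,0],"slide":[-0.008,0,0],"fingers":-1},{"turn":[0,0,0],"slide":[-0.012,0,0],"fingers":-1},{"turn":[0,0,0],"slide":[-0.012,0,0],"fingers":-1}]'
```

```text
t: 3.92
eef_pos: [0.6464, -0.2116, 0.0908]
ee_rot: [-3.139, -0.001, -1.194]
force: [-0.7, -0.2, 0.1]
width: 0.0004
t: 4.25
eef_pos: [0.6438, -0.2078, 0.0888]
ee_rot: [-3.141, -0.0, -1.196]
force: [-0.2, -0.6, 0.1]
width: 0.0003
```

```bash
for i in 1 ; do
python3 -m crank '[{"turn":[0,0,0],"slide":[-0.004,0,0],"fingers":-1},{"turn":[0,0,0],"slide":[-0.008,0,0],"fingers":-1},{"turn":[0,0,0],"slide":[-0.012,0,0],"fingers":-1},{"turn":[0,0,0],"slide":[-0.012,0,0],"fingers":-1}]'
done
```

```text
t: 4.58
eef_pos: [0.6414, -0.2022, 0.0884]
ee_rot: [3.141, 0.0, -1.196]
force: [0.2, -0.3, -0.3]
width: 0.0003
```

```bash
python3 -m crank '[{"turn":[0,0,0],"slide":[-0.004,0,0],"fingers":-1},{"turn":[0,0,0],"slide":[-0.008,0,0],"fingers":-1},{"turn":[0,0,0],"slide":[-0.012,0,0],"fingers":-1}]'
```

```text
t: 4.83
eef_pos: [0.6393, -0.1967, 0.0885]
ee_rot: [3.142, 0.0, -1.196]
force: [-0.3, 0.1, -0.0]
width: 0.0005
```

```bash
python3 -m crank '[{"turn":[0,0,0],"slide":[-0.004,0,0],"fingers":-1},{"turn":[0,0,0],"slide":[-0.008,0,0],"fingers":-1},{"turn":[0,0,0],"slide":[-0.012,0,0],"fingers":-1}]'
```

```text
t: 5.08
eef_pos: [0.6372, -0.191, 0.0886]
ee_rot: [-3.142, -0.0, -1.196]
force: [0.6, -0.4, 0.3]
width: 0.0005
```

```bash
python3 -m crank '[{"turn":[0,0,0],"slide":[-0.004,0,0],"fingers":-1},{"turn":[0,0,0],"slide":[-0.008,0,0],"fingers":-1}]'
```

```text
t: 5.25
eef_pos: [0.6358, -0.1875, 0.0887]
ee_rot: [-3.141, -0.0, -1.196]
force: [1.6, -3.3, 0.1]
width: 0.0004
```

```bash
python3 -m crank '[{"turn":[0,0,0],"slide":[-0.004,0,0],"fingers":-1},{"turn":[0,0,0],"slide":[-0.008,0,0],"fingers":-1}]'
```

```text
t: 5.42
eef_pos: [0.6349, -0.184, 0.0892]
ee_rot: [-3.141, -0.001, -1.196]
force: [0.9, -1.6, 2.7]
width: 0.0004
```

```bash
python3 -m crank '[{"turn":[0,0,0],"slide":[-0.004,0,0],"fingers":-1},{"turn":[0,0,0],"slide":[-0.008,0,0],"fingers":-1}]'
```

```text
t: 5.58
eef_pos: [0.6334, -0.1803, 0.0892]
ee_rot: [-3.14, -0.001, -1.196]
force: [2.5, -2.2, 3.5]
width: 0.0007
```

```bash
python3 -m crank '[{"turn":[0,0,0],"slide":[-0.004,0,0],"fingers":-1},{"turn":[0,0,0],"slide":[-0.008,0,0],"fingers":-1}]'
```

```text
t: 5.75
eef_pos: [0.632, -0.1766, 0.0892]
ee_rot: [-3.14, -0.001, -1.196]
force: [1.3, -3.6, 5.1]
width: 0.0001
```

```bash
python3 -m crank '[{"turn":[0,0,0],"slide":[-0.004,0,0],"fingers":-1}]'
```

```text
t: 5.83
eef_pos: [0.6313, -0.1747, 0.0892]
ee_rot: [-3.14, -0.001, -1.196]
force: [1.6, -3.3, 4.9]
width: 0.0004
```

```bash
python3 -m crank '[{"turn":[0,0,0],"slide":[-0.004,0,0],"fingers":-1}]'
```

```text
t: 5.92
eef_pos: [0.6306, -0.1729, 0.0893]
ee_rot: [-3.14, -0.001, -1.196]
force: [1.2, -3.6, 5.9]
width: 0.0004
```

```bash
python3 -m crank '[{"turn":[0,0,0],"slide":[-0.003,0,0],"fingers":-1}]'
```

```text
t: 6.0
eef_pos: [0.63, -0.1714, 0.0893]
ee_rot: [-3.14, -0.001, -1.196]
force: [1.2, -4.1, 4.7]
width: 0.0006
```

```bash
python3 -m crank '[{"turn":[0,0,0],"slide":[-0.003,0,0],"fingers":-1}]'
```

```text
t: 6.08
eef_pos: [0.6295, -0.1701, 0.0892]
ee_rot: [-3.14, -0.001, -1.196]
force: [1.9, -3.6, 5.9]
width: 0.0006
```

```bash
python3 -m crank '[{"turn":[0,0,0],"slide":[-0.003,0,0],"fingers":-1}]'
```

```text
t: 6.17
eef_pos: [0.629, -0.1687, 0.0893]
ee_rot: [-3.14, -0.001, -1.196]
force: [2.0, -4.0, 5.3]
width: 0.0006
```

Run:
```python
from h import *
cv2.imwrite('pics/side2.png',cv2.resize(grab_frame('side')[...,::-1][140:290,180:380],(800,600),interpolation=cv2.INTER_CUBIC))
print(get_state()['force'],get_state()['eef_pos'],get_state()['ee_rot'])
```

```text
[ 1.6854055  -2.88110694  5.70683666] [ 0.6288321  -0.16848938  0.08929845] [-3.14043687e+00 -1.07010572e-03 -1.19565351e+00]
```

View pics/side2.png

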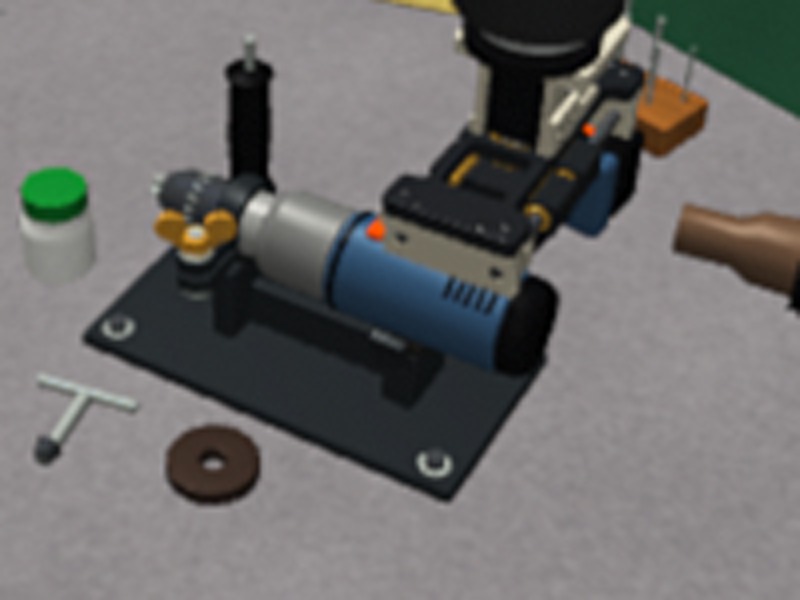

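Run:
```python
from h import *
from fit2 import p,w
s=get_state()
x=np.array([np.cos(s['ee_rot'][2]),np.sin(s['ee_rot'][2]),0]);y=np.array([x[1],-x[0],0]);z=np.array([0,0,-1.])
T=s['eef_pos']; im=cv2.imread('pics/side2.png')
def px(P): return tuple(((proj('side',P)[0]-[180,140])*4).astype(int))
def box(a,b,col):
    c=[px(T+x*i+y*j-z*k) for i in(-a[0],a[0]) for j in(-a[1],a[1]) for k in b]
    for m in range(8):
        for n in range(m):
            if bin(m^n).count('1')==1: cv2.line(im,c[m],c[n],col,1)
box((.0095,.021),(0,.066),(0,255,255)); box((.039,.0965),(.066,.12),(0,0,255))
for yy in(-.19,-.2,-.21): cv2.polylines(im,[np.array([px(w(p,[.027*np.cos(t),yy,.095+.027*np.sin(t)])) for t in np.linspace(0,6.3,40)])],True,(0,255,0),1)
cv2.imwrite('pics/side2o.png',im)
```

```text
(no output)
```

View pics/side2o.png

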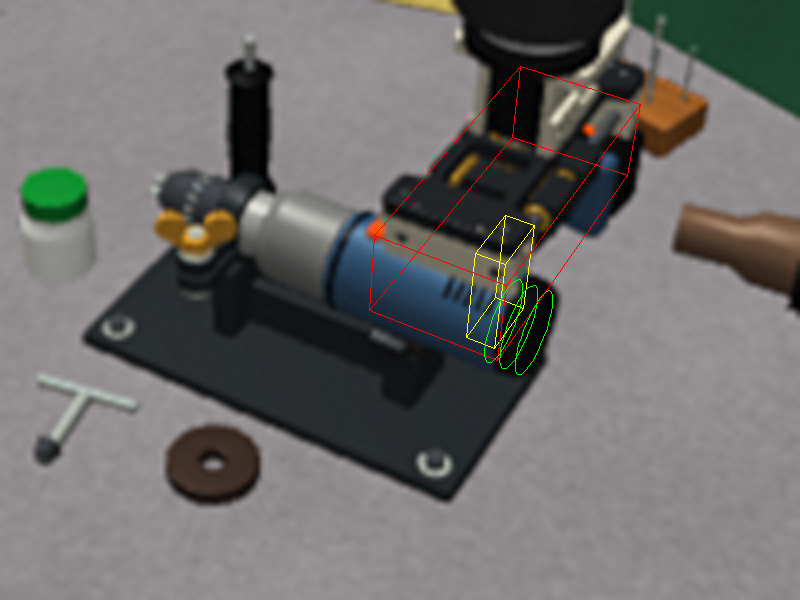

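Run:
```python
from h import *
print((proj('side',[.6532,-.2404,.0822])-proj('side',[.6288,-.1685,.0893]))*4)
print((proj('side',[.6532,-.2404,.1])-proj('side',[.6532,-.2404,.2]))*4)
for n in('scene','wrist'): 
    f=grab_frame(n)[...,::-1]; 
    if n=='scene': f=f[110:230,130:290]
    cv2.imwrite(f'pics/{n}2.png',cv2.resize(f,(800,600),interpolation=cv2.INTER_CUBIC))
```

```text
[[112.24052721  56.8563372 ]]
[[-24.25691744 131.49152051]]
```

View pics/scene2.png

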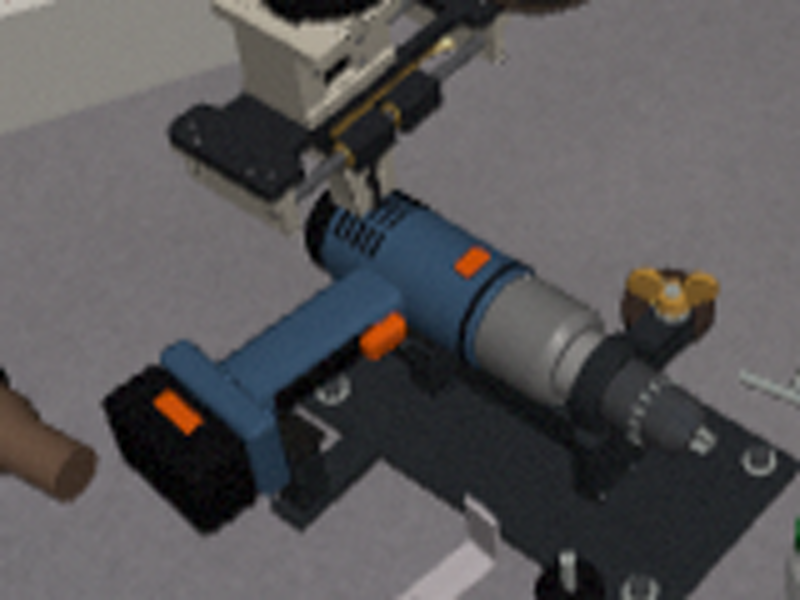

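View pics/wrist2.png

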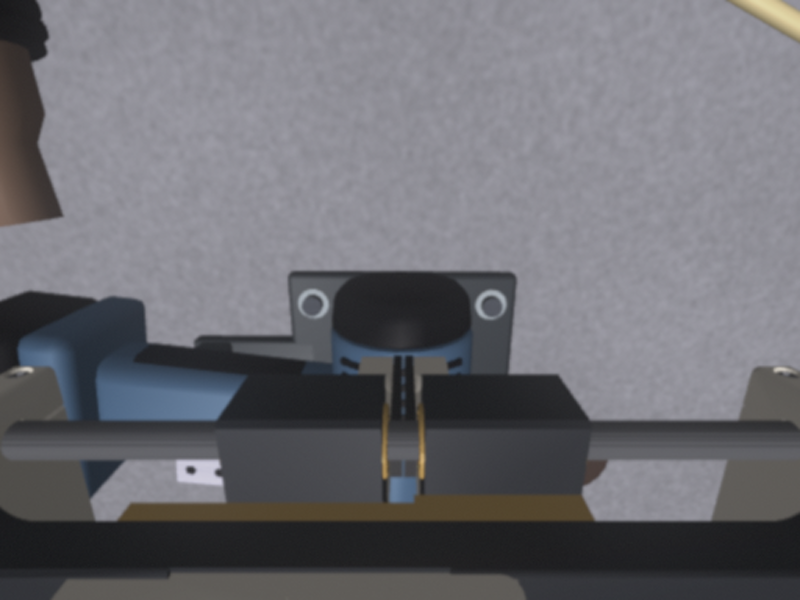

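Run:
```python
from h import *
from fit2 import p,w
c=get_calibration('wrist');s=get_state();print(s['eef_pos'],c['pose'][:3,3],s['q'])
for P in([.075,p[3]-.14,.012],[-.075,p[3]-.14,.012]): print(proj('wrist',w(p,P),c)*1.5625)
c2=dict(c);c2['pose']=c['pose'].copy();c2['pose'][2,3]+=.036
for P in([.075,p[3]-.14,.012],[-.075,p[3]-.14,.012]): print(proj('wrist',w(p,P),c2)*1.5625)
```

```text
[ 0.62883271 -0.16849152  0.08926046] [ 0.65788752 -0.24744003  0.28618655] [ 3.75495548e-02  3.92385208e-01 -1.73230492e-01  5.10583753e-04
 -1.00382494e+00  3.37282026e-01]
[[286.45700633 274.20965518]]
[[519.82287565 275.61667876]]
[[299.02893004 261.3360886 ]]
[[507.24458251 262.59736935]]
```

Run:
```python
from h import *
c=get_calibration('wrist');s=get_state()
yaw=s['ee_rot'][2];x=np.array([np.cos(yaw),np.sin(yaw),0]);y=np.array([x[1],-x[0],0])
for up in(0,.02,.04,.06):
  for dx in(-.0095,0.,.0095):
    print(up,dx,(proj('wrist',[s['eef_pos']+x*dx+y*j+np.r_[0,0,up] for j in(-.021,.021)],c)*1.5625).round(0).tolist())
im=cv2.imread('pics/wrist2.png')[250:430,280:520]
cv2.imwrite('pics/wrist2c.png',cv2.resize(im,None,fx=3.3,fy=3.3,interpolation=cv2.INTER_CUBIC))
```

```text
0 -0.0095 [[356.0, 356.0], [442.0, 356.0]]
0 0.0 [[356.0, 338.0], [443.0, 338.0]]
0 0.0095 [[355.0, 319.0], [443.0, 319.0]]
0.02 -0.0095 [[352.0, 375.0], [446.0, 375.0]]
0.02 0.0 [[351.0, 356.0], [446.0, 356.0]]
0.02 0.0095 [[350.0, 336.0], [447.0, 336.0]]
0.04 -0.0095 [[346.0, 398.0], [450.0, 398.0]]
0.04 0.0 [[345.0, 377.0], [451.0, 377.0]]
0.04 0.0095 [[344.0, 356.0], [452.0, 356.0]]
0.06 -0.0095 [[340.0, 427.0], [456.0, 428.0]]
0.06 0.0 [[338.0, 404.0], [457.0, 404.0]]
0.06 0.0095 [[337.0, 380.0], [458.0, 381.0]]
```

View pics/wrist2c.png

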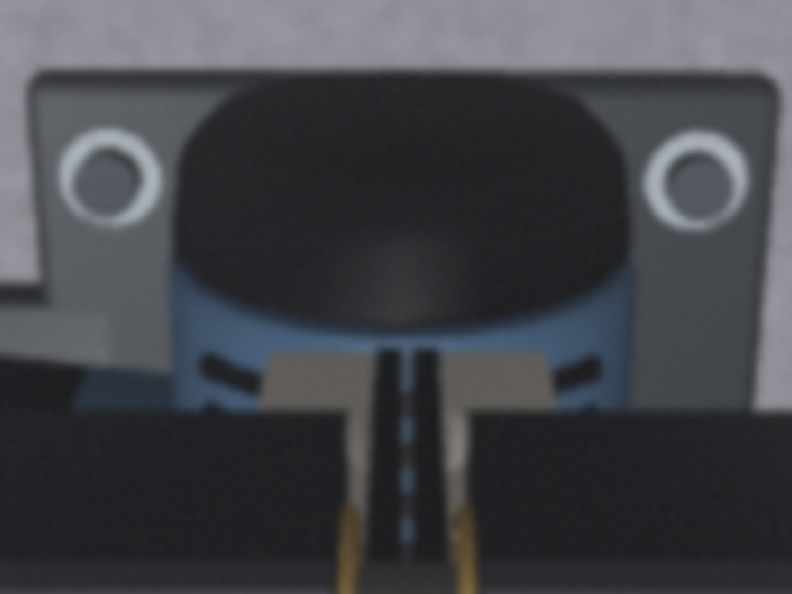

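Run:
```python
from h import *
s=get_state();T=s['eef_pos']
yaw=s['ee_rot'][2];x=np.array([np.cos(yaw),np.sin(yaw),0]);y=np.array([x[1],-x[0],0])
im=cv2.imread('pics/scene2.png')
px=lambda P:tuple(((proj('scene',P)[0]-[130,110])*5).astype(int))
def box(a,b,col):
    c=[px(T+x*i+y*j+np.r_[0,0,k]) for i in(-a[0],a[0]) for j in(-a[1],a[1]) for k in b]
    for m in range(8):
        for n in range(m):
            if bin(m^n).count('1')==1: cv2.line(im,c[m],c[n],col,1)
box((.0095,.021),(0,.066),(0,255,255)); box((.039,.0965),(.066,.1),(0,0,255))
for k in(0,.04): cv2.circle(im,px(T+np.r_[0,0,k]),5,(0,255,0),2)
cv2.circle(im,px(get_calibration('wrist')['pose'][:3,3]),8,(255,0,255),2)
cv2.imwrite('pics/scene2o.png',im)
```

```text
(no output)
```

View pics/scene2o.png

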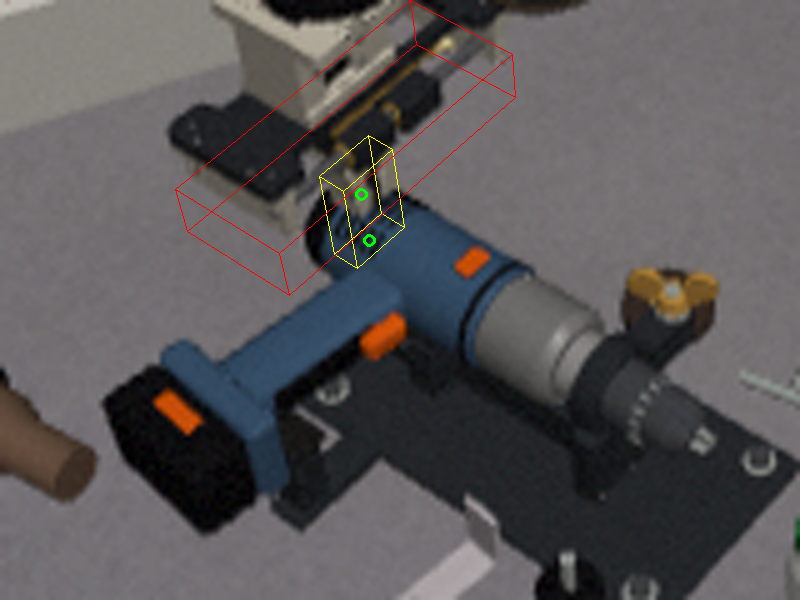

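The drill hasn't moved: the fingers appear to be on top of it, although the reading says z=0.089. I'll lift off and compare where the fingertips really are with the reported position in free space.

```bash
python3 -m crank '[{"turn":[0,0,0],"slide":[0,0,-0.06],"fingers":-1},{"turn":[0,0,0],"slide":[0,0,-0.12],"fingers":-1},{"turn":[0,0,0],"slide":[0.06,0,-0.12],"fingers":-1},{"turn":[0,0,0],"slide":[0.14,0,-0.12],"fingers":-1},{"turn":[0,0,0],"slide":[0.2,0,-0.12],"fingers":-1}]'
python3 -m crank '[{"turn":[0,0,0],"slide":[0,0,0],"fingers":-1},{"turn":[0,0,0],"slide":[0,0,0],"fingers":-1}]'
python3 - <<'E'
from h import *
s=get_state();T=s['eef_pos'];print(T,s['ee_rot'])
yaw=s['ee_rot'][2];x=np.array([np.cos(yaw),np.sin(yaw),0]);y=np.array([x[1],-x[0],0])
for n in('scene','side'):
    f=grab_frame(n)[...,::-1];u=proj(n,T)[0];o=np.clip((u-[100,90]).astype(int),0,[312,234]);
    im=cv2.resize(f[o[1]:o[1]+150,o[0]:o[0]+200],(800,600),interpolation=cv2.INTER_CUBIC)
    px=lambda P:tuple(((proj(n,P)[0]-o)*4).astype(int))
    def box(a,b,col):
        c=[px(T+x*i+y*j+np.r_[0,0,k]) for i in(-a[0],a[0]) for j in(-a[1],a[1]) for k in b]
        for m in range(8):
            for q in range(m):
                if bin(m^q).count('1')==1: cv2.line(im,c[m],c[q],col,1)
    box((.0095,.021),(0,.066),(0,255,255));cv2.circle(im,px(T),4,(0,255,0),1)
    cv2.imwrite(f'pics/{n}3.png',im)
E
```

```text
t: 6.73
eef_pos: [0.6651, -0.2618, 0.1487]
ee_rot: [-3.141, 0.001, -1.195]
force: [0.6, 0.6, 0.4]
width: 0.0005
t: 6.9
eef_pos: [0.6639, -0.2622, 0.1464]
ee_rot: [3.139, 0.003, -1.199]
force: [-0.7, 0.6, -0.8]
width: 0.0008
[ 0.66387972 -0.26220267  0.14640674] [ 3.13922923e+00  2.59674245e-03 -1.19855443e+00]
```

View pics/scene3.png

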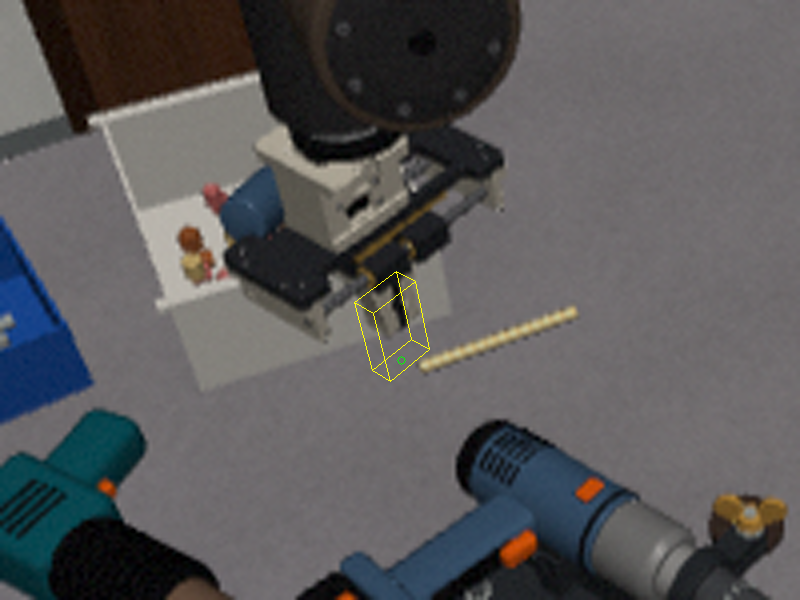

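View pics/side3.png

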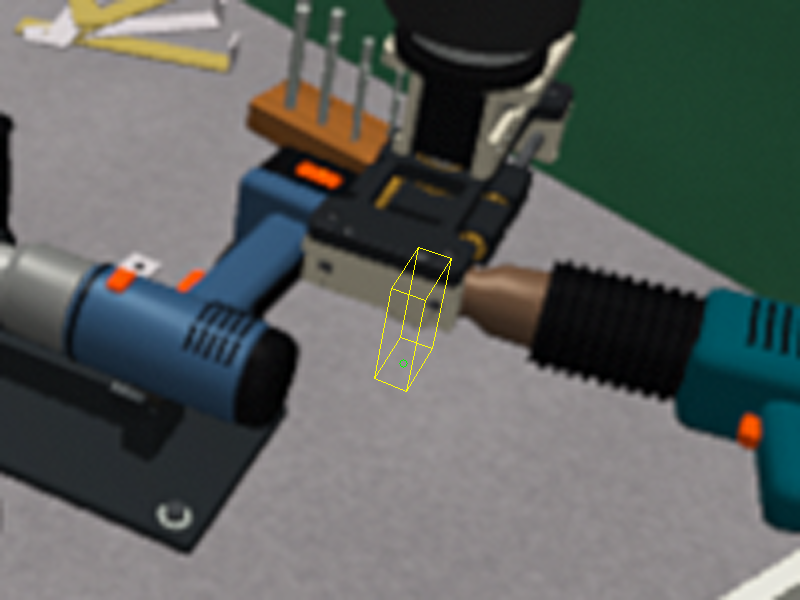

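Run:
```python
from h import *
import pickle
s=get_state();c=get_calibration('wrist');w=grab_frame('wrist');f=grab_frame('scene');
print(s['eef_pos'],s['ee_rot']);u=proj('scene',s['eef_pos'])[0];print(u)
o=(u-[30,40]).astype(int);print(o)
cv2.imwrite('pics/scene4.png',cv2.resize(f[o[1]:o[1]+60,o[0]:o[0]+80,::-1],(800,600),interpolation=cv2.INTER_CUBIC))
cv2.imwrite('pics/wrist4.png',cv2.resize(w[200:290,200:320,::-1],(800,600),interpolation=cv2.INTER_CUBIC))
pickle.dump((s,c,w,f,o),open('w4.pkl','wb'))
```

```text
[ 0.66397361 -0.26076699  0.1473485 ] [ 3.14006365e+00  1.84815289e-03 -1.19646815e+00]
[177.40791301 130.07056542]
[147  90]
```

View pics/scene4.png

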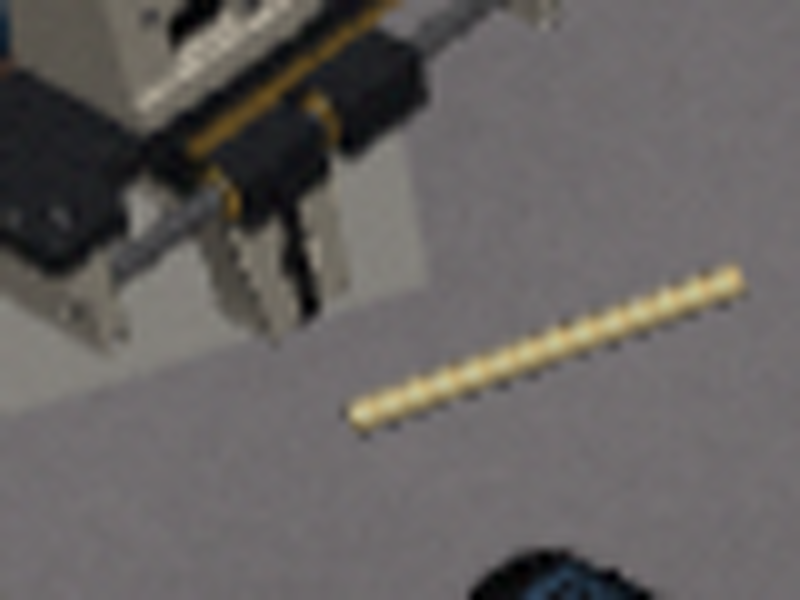

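View pics/wrist4.png

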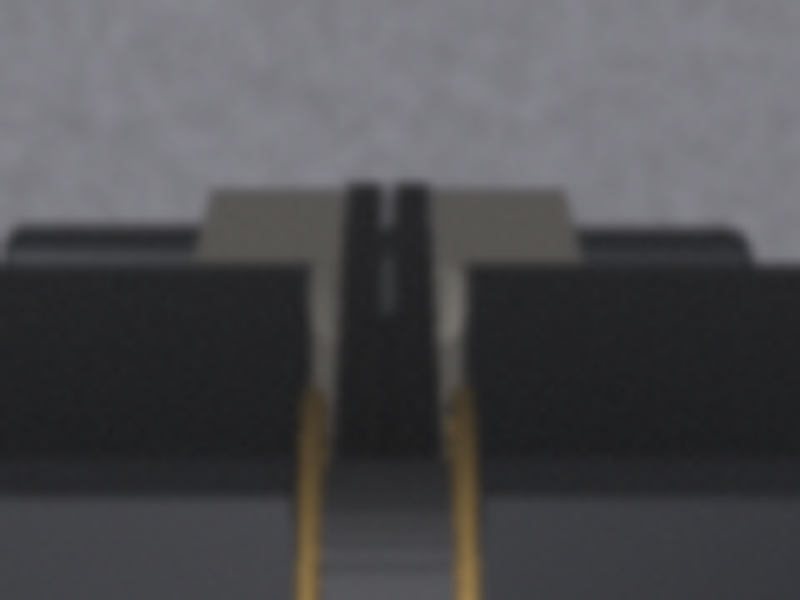

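The cameras agree that the real fingertips sit about 37–40 mm above the reported TCP: the wrist tip edge is at row 228, and the scene tip is 8 px above its prediction. Contact with the drill top at a reported 0.089 gives the same answer. I'll use real tip z ≈ reported + 0.038, go down behind the rear end to a reported 0.06, and push.

```bash
python3 -m crank '[{"turn":[0,0,0],"slide":[0,0,0.06],"fingers":-1},{"turn":[0,0,0],"slide":[0,0,0.12],"fingers":-1},{"turn":[0,0,0],"slide":[0,0,0.174],"fingers":-1},{"turn":[0,0,0],"slide":[0,0,0.174],"fingers":-1},{"turn":[0,0,0],"slide":[0,0,0.174],"fingers":-1}]'
python3 -m crank '[{"turn":[0,0,0],"slide":[-0.02,0,0],"fingers":-1},{"turn":[0,0,0],"slide":[-0.04,0,0],"fingers":-1},{"turn":[0,0,0],"slide":[-0.06,0,0],"fingers":-1},{"turn":[0,0,0],"slide":[-0.08,0,0],"fingers":-1},{"turn":[0,0,0],"slide":[-0.08,0,0],"fingers":-1}]'
```

```text
t: 7.52
eef_pos: [0.6638, -0.2606, 0.0607]
ee_rot: [3.139, 0.001, -1.195]
force: [-0.1, -0.0, 0.8]
width: 0.0005
t: 7.93
eef_pos: [0.65, -0.2221, 0.063]
ee_rot: [-3.14, -0.0, -1.195]
force: [0.2, 0.2, -0.2]
width: 0.0002
```

```bash
python3 -m crank '[{"turn":[0,0,0],"slide":[-0.006,0,0],"fingers":-1},{"turn":[0,0,0],"slide":[-0.012,0,0],"fingers":-1},{"turn":[0,0,0],"slide":[-0.018,0,0],"fingers":-1}]'
python3 - <<'E'
from h import *
cv2.imwrite('pics/side5.png',cv2.resize(grab_frame('side')[...,::-1][140:290,180:380],(800,600),interpolation=cv2.INTER_CUBIC))
E
```

```text
t: 8.18
eef_pos: [0.647, -0.2157, 0.0618]
ee_rot: [-3.141, -0.0, -1.196]
force: [-0.2, -0.7, 0.1]
width: 0.0008
```

View pics/side5.png

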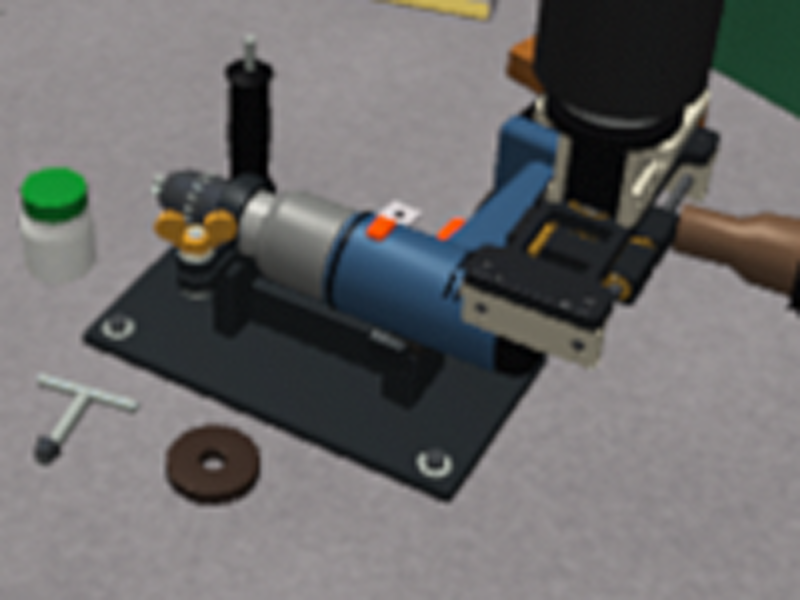

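```bash
python3 -m crank '[{"turn":[0,0,0],"slide":[-0.005,0,0],"fingers":-1},{"turn":[0,0,0],"slide":[-0.010,0,0],"fingers":-1},{"turn":[0,0,0],"slide":[-0.014,0,0],"fingers":-1}]'
```

```text
t: 8.48
eef_pos: [0.6442, -0.2093, 0.0614]
ee_rot: [3.141, 0.0, -1.196]
force: [-0.4, 0.5, -0.7]
width: 0.0005
```

```bash
python3 -m crank '[{"turn":[0,0,0],"slide":[-0.004,0,0],"fingers":-1},{"turn":[0,0,0],"slide":[-0.008,0,0],"fingers":-1}]'
```

```text
t: 8.65
eef_pos: [0.6429, -0.2057, 0.0615]
ee_rot: [3.141, -0.0, -1.196]
force: [1.1, -4.3, -1.7]
width: 0.0003
```

```bash
python3 -m crank '[{"turn":[0,0,0],"slide":[-0.004,0,0],"fingers":-1},{"turn":[0,0,0],"slide":[-0.008,0,0],"fingers":-1}]'
```

```text
t: 8.82
eef_pos: [0.6416, -0.2024, 0.0615]
ee_rot: [-3.142, -0.001, -1.196]
force: [1.7, -3.4, -2.9]
width: 0.0004
```

```bash
python3 -m crank '[{"turn":[0,0,0],"slide":[-0.004,0,0],"fingers":-1},{"turn":[0,0,0],"slide":[-0.008,0,0],"fingers":-1}]'
```

```text
t: 8.98
eef_pos: [0.6401, -0.1984, 0.0615]
ee_rot: [-3.142, -0.0, -1.196]
force: [1.6, -4.7, -2.8]
width: 0.0009
```

```bash
python3 -m crank '[{"turn":[0,0,0],"slide":[-0.004,0,0],"fingers":-1}]'
```

```text
t: 9.07
eef_pos: [0.6393, -0.1964, 0.0615]
ee_rot: [-3.141, -0.0, -1.196]
force: [3.4, -4.7, -3.0]
width: 0.0005
```

```bash
python3 -m crank '[{"turn":[0,0,0],"slide":[-0.004,0,0],"fingers":-1}]'
```

```text
t: 9.15
eef_pos: [0.6385, -0.1944, 0.0615]
ee_rot: [-3.142, -0.0, -1.196]
force: [2.5, -4.5, -2.3]
width: 0.0003
```

Contact came at the expected place, with a sliding force of about 4.7 N. I'll keep pushing until it stops.

```bash
python3 -m crank '[{"turn":[0,0,0],"slide":[-0.004,0,0],"fingers":-1}]'
```

```text
t: 9.23
eef_pos: [0.6378, -0.1925, 0.0615]
ee_rot: [-3.142, -0.0, -1.196]
force: [2.8, -3.8, -2.8]
width: 0.0003
```

```bash
python3 -m crank '[{"turn":[0,0,0],"slide":[-0.004,0,0],"fingers":-1}]'
```

```text
t: 9.32
eef_pos: [0.6375, -0.1918, 0.0616]
ee_rot: [-3.141, -0.002, -1.196]
force: [7.7, -18.8, -10.7]
width: 0.0003
```

```bash
python3 -m crank '[{"turn":[0,0,0],"slide":[-0.003,0,0],"fingers":-1}]'
```

```text
t: 9.4
eef_pos: [0.6376, -0.1918, 0.0616]
ee_rot: [-3.141, -0.004, -1.196]
force: [10.2, -23.9, -13.0]
width: 0.0004
```

```bash
python3 -m crank '[{"turn":[0,0,0],"slide":[-0.003,0,0],"fingers":-1}]'
```

```text
t: 9.48
eef_pos: [0.6376, -0.1918, 0.0616]
ee_rot: [-3.141, -0.005, -1.196]
force: [11.7, -30.3, -16.4]
width: 0.0001
```

The drill stopped hard with the force at about 35 N, so it's home. I'm retreating and then moving to view the nut.

```bash
python3 -m crank '[{"turn":[0,0,0],"slide":[0.03,0,0],"fingers":-1},{"turn":[0,0,0],"slide":[0.07,0,0],"fingers":-1},{"turn":[0,0,0],"slide":[0.08,0,-0.06],"fingers":-1},{"turn":[0,0,0],"slide":[0.08,0,-0.14],"fingers":-1},{"turn":[0,0,0],"slide":[0.08,0,-0.22],"fingers":-1}]'
python3 -m crank '[{"turn":[0,0,0],"slide":[0,0,-0.08],"fingers":-1},{"turn":[0,0,0],"slide":[0,0,-0.16],"fingers":-1},{"turn":[0,0,0],"slide":[-0.07,0.02,-0.16],"fingers":-1},{"turn":[0,0,0],"slide":[-0.14,0.04,-0.16],"fingers":-1},{"turn":[0,0,0],"slide":[-0.21,0.06,-0.16],"fingers":-1}]'
python3 -m crank '[{"turn":[0,0,-0.017],"slide":[-0.075,0.024,0],"fingers":-1},{"turn":[0,0,-0.035],"slide":[-0.15,0.048,0],"fingers":-1},{"turn":[0,0,-0.053],"slide":[-0.225,0.072,0],"fingers":-1},{"turn":[0,0,-0.07],"slide":[-0.3,0.095,0],"fingers":-1},{"turn":[0,0,-0.0875],"slide":[-0.37,0.115,0.04],"fingers":-1}]'
python3 -m crank '[{"turn":[0,0,0],"slide":[0,0,0.04],"fingers":-0.4},{"turn":[0,0,0],"slide":[0,0,0.04],"fingers":-0.4},{"turn":[0,0,0],"slide":[0,0,0.04],"fingers":-0.4}]'
python3 - <<'E'
from h import *
import pickle
s=get_state();c=get_calibration('wrist');im=grab_frame('wrist')
pickle.dump((s,c,im),open('w6.pkl','wb')); print(s['eef_pos'],s['ee_rot'],s['t'],s['q'])
cv2.imwrite('pics/w6.png',cv2.resize(im[...,::-1],(800,600),interpolation=cv2.INTER_CUBIC))
E
```

```text
t: 9.9
eef_pos: [0.6493, -0.2249, 0.1715]
ee_rot: [3.139, 0.003, -1.196]
force: [1.9, -0.0, 0.3]
width: 0.0005
t: 10.32
eef_pos: [0.5832, -0.1371, 0.2519]
ee_rot: [-3.141, 0.001, -1.197]
force: [0.6, 0.8, 0.0]
width: 0.0005
t: 10.73
eef_pos: [0.4631, 0.0145, 0.2348]
ee_rot: [-3.136, -0.003, -0.64]
force: [1.9, 1.3, 0.7]
width: 0.0008
t: 10.98
eef_pos: [0.4623, 0.013, 0.2118]
ee_rot: [3.141, 0.001, -0.645]
force: [0.8, -0.8, 1.2]
width: 0.015
[0.46233683 0.01295678 0.21176528] [ 3.14063109e+00  8.15382925e-04 -6.45228766e-01] 10.9833 [ 4.55326644e-01 -1.53939870e-02 -3.94251965e-01 -3.13266384e-04
 -1.19316501e+00  4.70356995e-01]
```

View pics/w6.png

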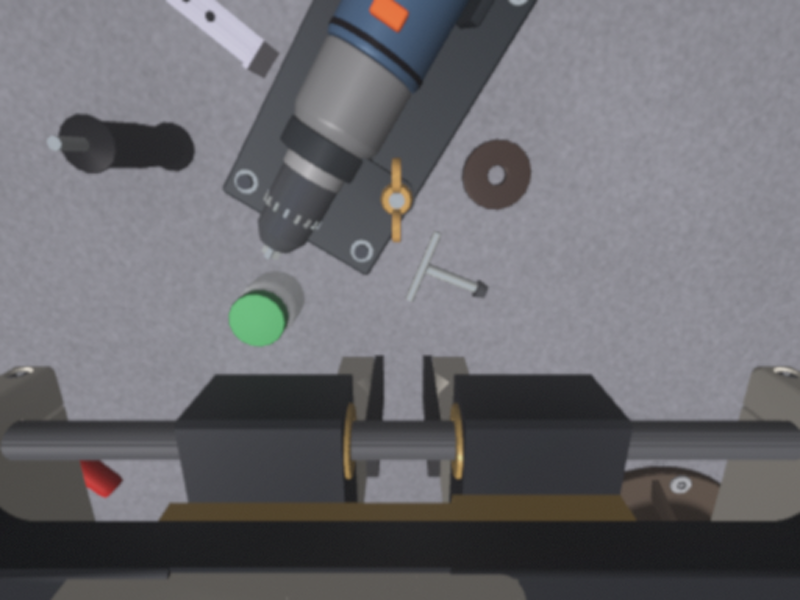

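The drill shoulder now sits against the collar. The nut's stud is at (396,200), with wing tips at (396,160) and (396,240), nearly aligned with the tool's x axis. I'll enlarge to measure.

Run:
```python
from h import *
im=cv2.imread('pics/w6.png')[140:260,316:476]
cv2.imwrite('pics/w6c.png',cv2.resize(im,None,fx=5,fy=5,interpolation=cv2.INTER_CUBIC))
```

```text
(no output)
```

View pics/w6c.png

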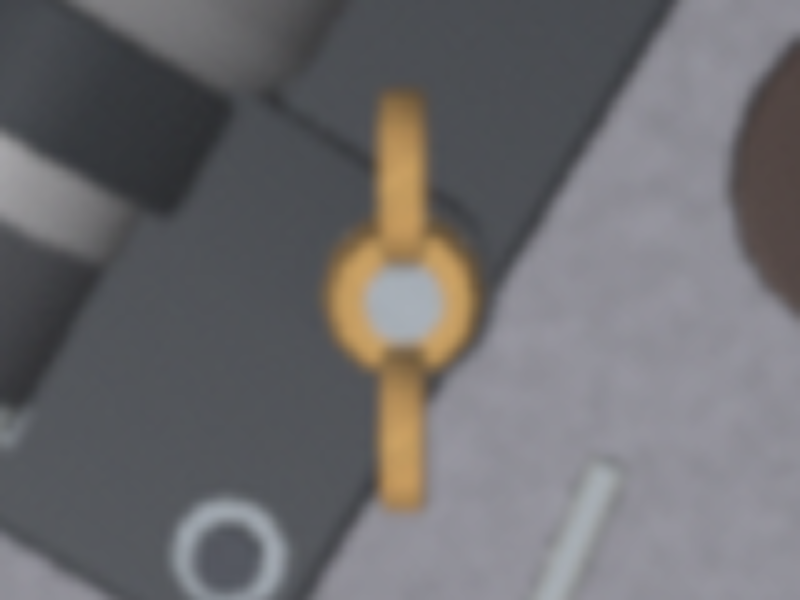

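Run:
```python
from h import *
import pickle
s,c,_=pickle.load(open('w6.pkl','rb'))
for dz in(0,.008):
    c2=dict(c);c2['pose']=c['pose'].copy();c2['pose'][2,3]+=dz
    st=onz('wrist',np.array([396.6,200.6])/1.5625,.123,c2)
    d=st-s['eef_pos'];yw=s['ee_rot'][2]
    print(dz,st,'tool dx,dy',d[0]*np.cos(yw)+d[1]*np.sin(yw),d[0]*np.sin(yw)-d[1]*np.cos(yw))
    t=[onz('wrist',np.array(q)/1.5625,.128,c2) for q in((316+402/5,140+95/5),(316+402/5,140+508/5))];e=t[0]-t[1];print(np.linalg.norm(e),np.degrees(np.arctan2(e[1],e[0])),np.degrees(yw),(t[0]+t[1])/2)
```

```text
0 [ 0.50802794 -0.01847605  0.123     ] tool dx,dy 0.05540858401824961 -0.002364139087429905
0.05061041842288114 -37.20994472940019 -36.96888511984663 [ 0.50803239 -0.01839596  0.128     ]
0.008 [ 0.50745471 -0.01792355  0.123     ] tool dx,dy 0.05461832782189347 -0.0024608346645113265
0.05205357268080227 -37.20994472940019 -36.96888511984663 [ 0.50744907 -0.01783132  0.128     ]
```

```bash
python3 -m crank '[{"turn":[0,0,0],"slide":[0.06,-0.003,0],"fingers":-0.6},{"turn":[0,0,0],"slide":[0.11,-0.005,0],"fingers":-0.6},{"turn":[0,0,0],"slide":[0.11,-0.005,0.06],"fingers":-0.6},{"turn":[0,0,0],"slide":[0.11,-0.005,0.12],"fingers":-0.6},{"turn":[0,0,0],"slide":[0.11,-0.005,0.16],"fingers":-0.6}]' 8
python3 -m crank '[{"turn":[0,0,0],"slide":[0,0,0.03],"fingers":-0.6},{"turn":[0,0,0],"slide":[0,0,0.054],"fingers":-0.6},{"turn":[0,0,0],"slide":[0,0,0.054],"fingers":-0.6},{"turn":[0,0,0],"slide":[0,0,0.054],"fingers":-0.6}]'
python3 - <<'E'
from h import *
s=get_state();print(s['eef_pos'],s['ee_rot'],s['force'],s['moment'])
for n,o in(('scene',(225,130)),('side',(190,150))):
    f=grab_frame(n)[o[1]:o[1]+75,o[0]:o[0]+100,::-1]
    cv2.imwrite(f'pics/{n}7.png',cv2.resize(f,(800,600),interpolation=cv2.INTER_CUBIC))
E
```

```text
t: 11.45
eef_pos: [0.5088, -0.02, 0.13]
ee_rot: [3.141, 0.001, -0.65]
force: [-1.2, 0.1, -0.2]
width: 0.0173
t: 11.78
eef_pos: [0.5092, -0.0194, 0.1049]
ee_rot: [3.141, 0.0, -0.648]
force: [0.1, -0.4, 0.6]
width: 0.0173
[ 0.50918227 -0.01943814  0.10490083] [ 3.14072325e+00  1.66483902e-04 -6.48108266e-01] [ 0.0746405  -0.36781031  0.56596682] [ 0.02360742 -0.025548    0.03715744]
```

View pics/scene7.png

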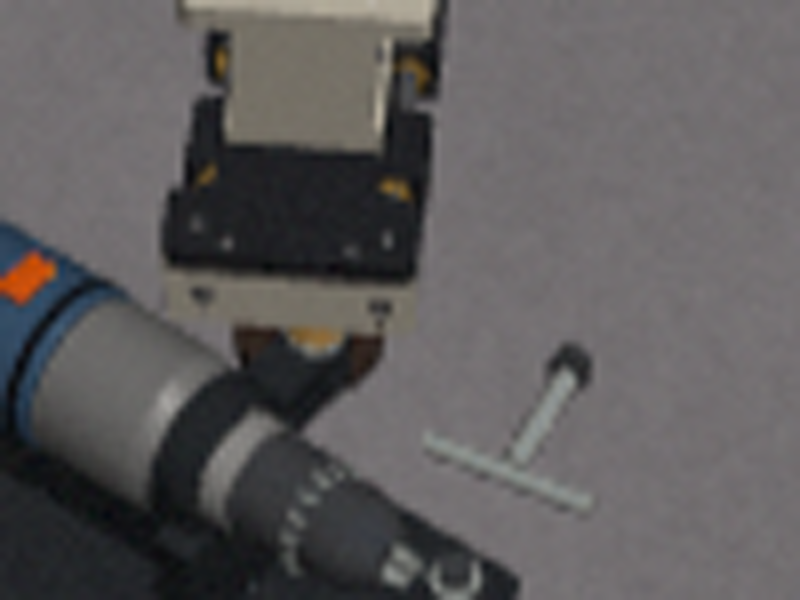

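View pics/side7.png

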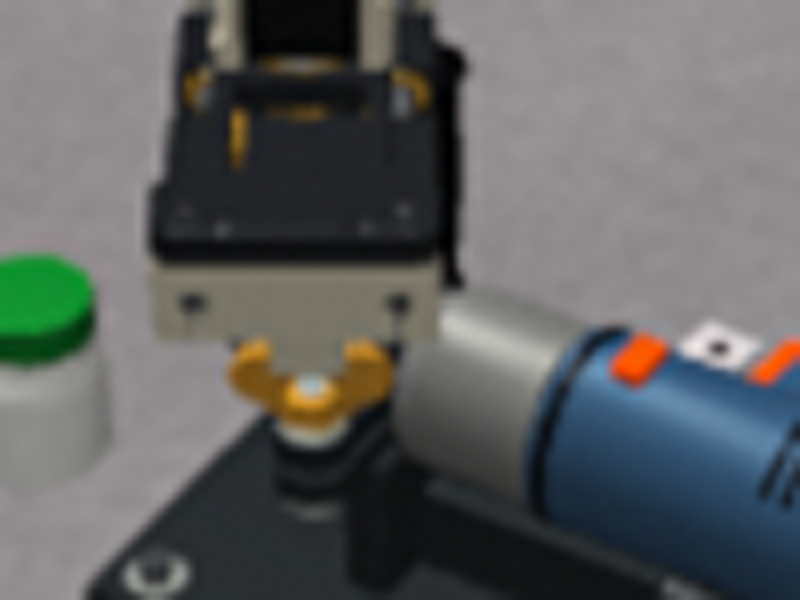

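```bash
python3 -m crank '[{"turn":[0,0,0],"slide":[-0.002,0.002,0.01],"fingers":-0.6},{"turn":[0,0,0],"slide":[-0.002,0.002,0.02],"fingers":-0.6},{"turn":[0,0,0],"slide":[-0.002,0.002,0.024],"fingers":-0.6},{"turn":[0,0,0],"slide":[-0.002,0.002,0.024],"fingers":-0.6}]' 5
python3 -m crank '[{"turn":[0,0,0],"slide":[0,0,0],"fingers":-1},{"turn":[0,0,0],"slide":[0,0,0],"fingers":-1},{"turn":[0,0,0],"slide":[0,0,0],"fingers":-1}]' 4
python3 -c "
from h import *
s=get_state();print(s['eef_pos'],s['ee_rot'],s['force'],s['moment'],s['width'])"
```

```text
t: 12.22
eef_pos: [0.5066, -0.0187, 0.0922]
ee_rot: [3.141, 0.0, -0.646]
force: [0.5, 0.1, 0.3]
width: 0.0173
t: 12.47
eef_pos: [0.5084, -0.0174, 0.0929]
ee_rot: [-3.138, -0.001, -0.646]
force: [2.5, 8.9, -2.4]
width: 0.0054
[ 0.50839675 -0.01735784  0.09292763] [-3.13823243e+00 -9.97230593e-04 -6.46152726e-01] [ 2.48374518  8.91455856 -2.3568217 ] [ 3.1582929  -0.918551   -0.02414339] 0.005434424073026247
```

Fingers closed on 5.4 mm, which is the wing thickness, so the wings are between the pads. There's a side force of 8.6 N, so I'll re-centre.

```bash
python3 -m crank '[{"turn":[0,0,0],"slide":[0,-0.003,0],"fingers":-1},{"turn":[0,0,0],"slide":[0,-0.003,0],"fingers":-1}]' 4
python3 -c "
from h import *
s=get_state();print(s['eef_pos'],s['ee_rot'],s['force'],s['moment'],s['width'])"
```

```text
t: 12.63
eef_pos: [0.5085, -0.017, 0.0928]
ee_rot: [-3.141, -0.0, -0.646]
force: [0.9, 2.8, -0.8]
width: 0.0052
[ 0.50847604 -0.01699092  0.09279416] [-3.14072929e+00 -4.43530560e-04 -6.45798030e-01] [ 0.89850155  2.83459043 -0.79809803] [ 1.14733899 -0.31977651  0.00611979] 0.005222188998493931
```

```bash
python3 -m crank '[{"turn":[0,0,0],"slide":[0,-0.001,0],"fingers":-0.7},{"turn":[0,0,0],"slide":[0,-0.001,0.006],"fingers":-0.7},{"turn":[0,0,0],"slide":[0,-0.001,0.006],"fingers":-1},{"turn":[0,0,0],"slide":[0,-0.001,0.006],"fingers":-1}]' 6
python3 -m crank '[{"turn":[0,0,0.015],"slide":[0,0,0],"fingers":-1},{"turn":[0,0,0.03],"slide":[0,0,0],"fingers":-1},{"turn":[0,0,0.045],"slide":[0,0,0],"fingers":-1}]'
python3 -c "
from h import *
s=get_state();print(s['eef_pos'],s['ee_rot'],s['force'],s['moment'],s['width'],s['q'])"
```

```text
t: 12.97
eef_pos: [0.5084, -0.0169, 0.0893]
ee_rot: [-3.141, 0.0, -0.646]
force: [0.2, 5.2, -4.1]
width: 0.005
t: 13.22
eef_pos: [0.5087, -0.0163, 0.0893]
ee_rot: [-3.14, 0.0, -0.934]
force: [2.2, 5.4, -5.7]
width: 0.0055
[ 0.50874554 -0.01630544  0.0892526 ] [-3.14005047e+00  4.53939441e-04 -9.33710714e-01] [ 2.19098054  5.36211015 -5.73152609] [ 1.81487633 -0.96692122  0.00606036] 0.005480092332925892 [ 0.35354594  0.17590939 -0.48522545 -0.00109992 -0.90830816  0.28421528]
```

```bash
python3 -m crank '[{"turn":[0,0,0.0195],"slide":[-0.0015,-0.002,-0.002],"fingers":-1},{"turn":[0,0,0.039],"slide":[-0.0015,-0.002,-0.002],"fingers":-1},{"turn":[0,0,0.0585],"slide":[-0.0015,-0.002,-0.002],"fingers":-1},{"turn":[0,0,0.078],"slide":[-0.0015,-0.002,-0.002],"fingers":-1},{"turn":[0,0,0.0975],"slide":[-0.0015,-0.002,-0.002],"fingers":-1}]'
python3 -c "
from h import *
s=get_state();print(s['eef_pos'],s['ee_rot'],s['force'],s['moment'],s['width'])"
python3 -m crank '[{"turn":[0,0,0.0195],"slide":[0,0,0],"fingers":-1},{"turn":[0,0,0.039],"slide":[0,0,0],"fingers":-1},{"turn":[0,0,0.0585],"slide":[0,0,0],"fingers":-1},{"turn":[0,0,0.078],"slide":[0,0,0],"fingers":-1},{"turn":[0,0,0.0975],"slide":[0,0,0],"fingers":-1}]'
python3 -c "
from h import *
s=get_state();print(s['eef_pos'],s['ee_rot'],s['force'],s['moment'],s['width'])"
```

```text
t: 13.63
eef_pos: [0.5097, -0.0154, 0.0903]
ee_rot: [-3.14, 0.001, -1.548]
force: [5.3, 2.1, -6.3]
width: 0.0053
[ 0.50972989 -0.01536766  0.09026385] [-3.13968814e+00  8.07669837e-04 -1.54753566e+00] [ 5.2756028   2.10522135 -6.25752953] [ 0.69225148 -2.14079524  0.01010015] 0.005293181122322011
t: 14.05
eef_pos: [0.511, -0.0157, 0.0909]
ee_rot: [-3.138, 0.002, -2.16]
force: [9.0, -2.5, -5.3]
width: 0.0054
[ 0.51096965 -0.01573026  0.09091626] [-3.13842594e+00  2.36963923e-03 -2.15962204e+00] [ 8.95363441 -2.54890167 -5.32612063] [-0.90263804 -3.18389157  0.03750624] 0.00539855944873063
```

```bash
python3 -m crank '[{"turn":[0,0,0.0195],"slide":[0,-0.002,0],"fingers":-1},{"turn":[0,0,0.039],"slide":[0,-0.004,0],"fingers":-1},{"turn":[0,0,0.0585],"slide":[0,-0.004,0],"fingers":-1},{"turn":[0,0,0.078],"slide":[0,-0.004,0],"fingers":-1},{"turn":[0,0,0.0975],"slide":[0,-0.004,0],"fingers":-1}]'
python3 -c "
from h import *
s=get_state();print(s['eef_pos'],s['ee_rot'],s['force'],s['moment'],s['width'])"
```

```text
t: 14.47
eef_pos: [0.512, -0.0169, 0.0908]
ee_rot: [-3.141, 0.003, -2.772]
force: [7.2, -2.4, -5.1]
width: 0.0053
[ 0.51203613 -0.01687579  0.0907972 ] [-3.14073222e+00  2.83949302e-03 -2.77242804e+00] [ 7.19919496 -2.4022531  -5.11494146] [-0.64924313 -2.61289009  0.02376526] 0.0052552335539027325
```

```bash
python3 -m crank '[{"turn":[0,0,0.0195],"slide":[-0.002,-0.002,-0.002],"fingers":-1},{"turn":[0,0,0.039],"slide":[-0.003,-0.003,-0.002],"fingers":-1},{"turn":[0,0,0.0585],"slide":[-0.003,-0.003,-0.002],"fingers":-1},{"turn":[0,0,0.078],"slide":[-0.003,-0.003,-0.002],"fingers":-1},{"turn":[0,0,0.0975],"slide":[-0.003,-0.003,-0.002],"fingers":-1}]'
python3 -c "
from h import *
s=get_state();print(s['eef_pos'],s['ee_rot'],s['force'],s['moment'],s['width'],s['q'][5])"
```

```text
t: 14.88
eef_pos: [0.512, -0.0182, 0.0911]
ee_rot: [-3.141, -0.0, 2.898]
force: [2.9, -1.8, -4.7]
width: 0.0051
[ 0.51200241 -0.01821679  0.09106412] [-3.14100029e+00 -4.78083268e-04  2.89756785e+00] [ 2.92255216 -1.79882344 -4.66868621] [-0.67630557 -1.04531274  0.01153429] 0.005126222238979062 -2.163344078597858
```

```bash
python3 -m crank '[{"turn":[0,0,0.0195],"slide":[-0.001,0,-0.002],"fingers":-1},{"turn":[0,0,0.039],"slide":[-0.001,0,-0.002],"fingers":-1},{"turn":[0,0,0.0585],"slide":[-0.001,0,-0.002],"fingers":-1},{"turn":[0,0,0.078],"slide":[-0.001,0,-0.002],"fingers":-1},{"turn":[0,0,0.0975],"slide":[-0.001,0,-0.002],"fingers":-1}]'
python3 -c "
from h import *
s=get_state();print(s['eef_pos'],s['ee_rot'],s['force'],s['moment'],s['width'],s['q'][5])"
python3 -m crank '[{"turn":[0,0,0],"slide":[0,0,0],"fingers":-0.6},{"turn":[0,0,0],"slide":[0,0,0],"fingers":-0.6},{"turn":[0,0,0],"slide":[0,0,-0.03],"fingers":-0.6},{"turn":[0,0,0],"slide":[0,0,-0.06],"fingers":-0.6}]'
```

```text
t: 15.3
eef_pos: [0.5114, -0.019, 0.0915]
ee_rot: [-3.139, -0.001, 2.285]
force: [1.1, -4.6, -6.2]
width: 0.005
[ 0.51135853 -0.01895645  0.09150363] [-3.13871188e+00 -8.56978158e-04  2.28458956e+00] [ 1.11915816 -4.62696529 -6.22008917] [-1.47107687 -0.61198969 -0.01462674] 0.005025926998418241 -2.7753302723718996
t: 15.63
eef_pos: [0.5122, -0.0181, 0.1225]
ee_rot: [-3.14, -0.001, 2.296]
force: [0.5, -0.1, 1.2]
width: 0.0169
```

```bash
python3 -m crank '[{"turn":[0,0,-0.0195],"slide":[0,0,0],"fingers":-0.6},{"turn":[0,0,-0.039],"slide":[0,0,0],"fingers":-0.6},{"turn":[0,0,-0.0585],"slide":[0,0,0],"fingers":-0.6},{"turn":[0,0,-0.078],"slide":[0,0,0],"fingers":-0.6},{"turn":[0,0,-0.0975],"slide":[0,0,0],"fingers":-0.6}]' |head -3
python3 -m crank '[{"turn":[0,0,-0.0195],"slide":[0,0,0],"fingers":-0.6},{"turn":[0,0,-0.039],"slide":[0,0,0],"fingers":-0.6},{"turn":[0,0,-0.0585],"slide":[0,0,0],"fingers":-0.6},{"turn":[0,0,-0.078],"slide":[0,0,0],"fingers":-0.6},{"turn":[0,0,-0.0975],"slide":[0,0,0],"fingers":-0.6}]' |head -3
python3 -m crank '[{"turn":[0,0,-0.0195],"slide":[0,0,0],"fingers":-0.6},{"turn":[0,0,-0.039],"slide":[0,0,0],"fingers":-0.6},{"turn":[0,0,-0.0585],"slide":[0,0,0],"fingers":-0.6},{"turn":[0,0,-0.078],"slide":[0,0,0],"fingers":-0.6},{"turn":[0,0,-0.0975],"slide":[0,0,0],"fingers":-0.6}]' |head -3
python3 -m crank '[{"turn":[0,0,-0.0195],"slide":[0,0,0],"fingers":-0.6},{"turn":[0,0,-0.039],"slide":[0,0,0],"fingers":-0.6},{"turn":[0,0,-0.0585],"slide":[0,0,0],"fingers":-0.6},{"turn":[0,0,-0.078],"slide":[0,0,0],"fingers":-0.6},{"turn":[0,0,-0.0975],"slide":[0,0,0],"fingers":-0.6}]' |head -3
python3 -m crank '[{"turn":[0,0,-0.0195],"slide":[0,0,0],"fingers":-0.6},{"turn":[0,0,-0.039],"slide":[0,0,0],"fingers":-0.6},{"turn":[0,0,-0.0585],"slide":[0,0,0],"fingers":-0.6},{"turn":[0,0,-0.078],"slide":[0,0,0],"fingers":-0.6},{"turn":[0,0,-0.0975],"slide":[0,0,0],"fingers":-0.6}]'
python3 -m crank '[{"turn":[0,0,-0.0125],"slide":[0,0,0],"fingers":-0.6},{"turn":[0,0,-0.0125],"slide":[0,0,0],"fingers":-0.6}]'
```

```text
t: 16.05
eef_pos: [0.513, -0.0178, 0.123]
ee_rot: [3.141, 0.001, 2.915]
t: 16.47
eef_pos: [0.513, -0.0179, 0.1229]
ee_rot: [-3.142, 0.001, -2.756]
t: 16.88
eef_pos: [0.513, -0.0178, 0.123]
ee_rot: [-3.141, 0.001, -2.143]
t: 17.3
eef_pos: [0.513, -0.0178, 0.123]
ee_rot: [-3.141, 0.0, -1.531]
t: 17.72
eef_pos: [0.513, -0.0178, 0.123]
ee_rot: [-3.141, -0.0, -0.918]
force: [0.9, 0.8, 0.4]
width: 0.0172
t: 17.88
eef_pos: [0.513, -0.0178, 0.123]
ee_rot: [-3.141, -0.0, -0.843]
force: [-0.0, 0.1, 0.5]
width: 0.0177
```

```bash
python3 -m crank '[{"turn":[0,0,0],"slide":[-0.0075,0.0045,0],"fingers":-0.6},{"turn":[0,0,0],"slide":[-0.0075,0.0045,0.035],"fingers":-0.6},{"turn":[0,0,0],"slide":[-0.0075,0.0045,0.066],"fingers":-0.6},{"turn":[0,0,0],"slide":[-0.0075,0.0045,0.066],"fingers":-0.6}]'
python3 -m crank '[{"turn":[0,0,0],"slide":[0,0,0],"fingers":-1},{"turn":[0,0,0],"slide":[0,0,0],"fingers":-1},{"turn":[0,0,0],"slide":[0,0,0],"fingers":-1}]' 6
python3 -c "
from h import *
s=get_state();print(s['eef_pos'],s['ee_rot'],s['force'],s['moment'],s['width'],s['q'][5])"
```

```text
t: 18.22
eef_pos: [0.5063, -0.0169, 0.0872]
ee_rot: [3.138, 0.002, -0.852]
force: [-0.3, -0.5, 0.2]
width: 0.0179
t: 18.47
eef_pos: [0.5091, -0.0165, 0.0906]
ee_rot: [-3.14, -0.001, -0.85]
force: [0.5, 0.2, 0.4]
width: 0.0056
[ 0.50910237 -0.0165291   0.09056105] [-3.14048221e+00 -7.44755785e-04 -8.50462307e-01] [0.45492084 0.19591639 0.41188388] [-0.02108637 -0.04370372  0.03226209] 0.0055653422261923305 0.3662348758718982
```

Now centred, with near-zero force. Next is stroke 2, compensating for a 2 mm pivot offset.

```bash
python3 -m crank '[{"turn":[0,0,0.0195],"slide":[0,-0.0005,0],"fingers":-1},{"turn":[0,0,0.039],"slide":[0,-0.001,0],"fingers":-1},{"turn":[0,0,0.0585],"slide":[0,-0.0014,0],"fingers":-1},{"turn":[0,0,0.078],"slide":[0.0005,-0.0019,0],"fingers":-1},{"turn":[0,0,0.0975],"slide":[0.0007,-0.0023,0.0003],"fingers":-1}]'
python3 -c "
from h import *
s=get_state();print(s['force'],s['moment'],s['width'])"
python3 -m crank '[{"turn":[0,0,0.0195],"slide":[0,-0.0005,0],"fingers":-1},{"turn":[0,0,0.039],"slide":[0,-0.001,0],"fingers":-1},{"turn":[0,0,0.0585],"slide":[0,-0.0014,0],"fingers":-1},{"turn":[0,0,0.078],"slide":[0.0005,-0.0019,0],"fingers":-1},{"turn":[0,0,0.0975],"slide":[0.0007,-0.0023,0.0003],"fingers":-1}]'
python3 -c "
from h import *
s=get_state();print(s['force'],s['moment'],s['width'])"
```

```text
t: 18.88
eef_pos: [0.5102, -0.016, 0.0904]
ee_rot: [-3.14, 0.0, -1.469]
force: [-0.3, 0.3, 0.8]
width: 0.0052
[-0.30328107  0.34024135  0.7640188 ] [0.02021424 0.10025436 0.06907499] 0.005201949701109189
t: 19.3
eef_pos: [0.5113, -0.0162, 0.0902]
ee_rot: [-3.141, 0.001, -2.082]
force: [-0.8, 0.7, 1.1]
width: 0.0055
[-0.78642465  0.71730851  1.06290823] [0.08175263 0.13595376 0.00637423] 0.005451049511595011
```

```bash
python3 -m crank '[{"turn":[0,0,0.0195],"slide":[0,-0.0005,0],"fingers":-1},{"turn":[0,0,0.039],"slide":[0,-0.001,0],"fingers":-1},{"turn":[0,0,0.0585],"slide":[0,-0.0014,0],"fingers":-1},{"turn":[0,0,0.078],"slide":[0.0005,-0.0019,0],"fingers":-1},{"turn":[0,0,0.0975],"slide":[0.0007,-0.0023,0.0003],"fingers":-1}]'
python3 -c "
from h import *
s=get_state();print(s['force'],s['moment'],s['width'])"
python3 -m crank '[{"turn":[0,0,0.0195],"slide":[0,-0.0005,0],"fingers":-1},{"turn":[0,0,0.039],"slide":[0,-0.001,0],"fingers":-1},{"turn":[0,0,0.0585],"slide":[0,-0.0014,0],"fingers":-1},{"turn":[0,0,0.078],"slide":[0.0005,-0.0019,0],"fingers":-1},{"turn":[0,0,0.0975],"slide":[0.0007,-0.0023,0.0003],"fingers":-1}]'
python3 -c "
from h import *
s=get_state();print(s['force'],s['moment'],s['width'])"
python3 -m crank '[{"turn":[0,0,0.0195],"slide":[0,-0.0005,0],"fingers":-1},{"turn":[0,0,0.039],"slide":[0,-0.001,0],"fingers":-1},{"turn":[0,0,0.0585],"slide":[0,-0.0014,0],"fingers":-1},{"turn":[0,0,0.078],"slide":[0.0005,-0.0019,0],"fingers":-1},{"turn":[0,0,0.0975],"slide":[0.0007,-0.0023,0.0003],"fingers":-1}]'
python3 -c "
from h import *
s=get_state();print(s['force'],s['moment'],s['width'],s['q'][5])"
```

```text
t: 19.72
eef_pos: [0.5122, -0.0171, 0.0901]
ee_rot: [-3.141, 0.002, -2.694]
force: [-0.3, 0.0, 0.7]
width: 0.0053
[-0.29008691  0.03899768  0.69944296] [0.22954195 0.11544008 0.04193489] 0.005251252061603567
t: 20.13
eef_pos: [0.5123, -0.0182, 0.0899]
ee_rot: [3.141, 0.001, 2.976]
force: [-0.9, -0.2, 1.2]
width: 0.0054
[-0.89386352 -0.15833027  1.17264163] [0.19462522 0.08307002 0.01630273] 0.005355135022820225
t: 20.55
eef_pos: [0.5119, -0.0193, 0.0898]
ee_rot: [3.14, 0.001, 2.364]
force: [-0.2, 1.2, 1.4]
width: 0.0051
[-0.19450862  1.22082193  1.37075546] [0.16149434 0.06597252 0.00908786] 0.005054800635737812 -2.6950693710933673
```

```bash
python3 -m crank '[{"turn":[0,0,0],"slide":[0,0,0],"fingers":-0.6},{"turn":[0,0,0],"slide":[0,0,0],"fingers":-0.6},{"turn":[0,0,0],"slide":[0,0,-0.03],"fingers":-0.6},{"turn":[0,0,0],"slide":[0,0,-0.06],"fingers":-0.6}]'
python3 -m crank '[{"turn":[0,0,-0.0195],"slide":[0,0,0],"fingers":-0.6},{"turn":[0,0,-0.039],"slide":[0,0,0],"fingers":-0.6},{"turn":[0,0,-0.0585],"slide":[0,0,0],"fingers":-0.6},{"turn":[0,0,-0.078],"slide":[0,0,0],"fingers":-0.6},{"turn":[0,0,-0.0975],"slide":[0,0,0],"fingers":-0.6}]' |head -3
python3 -m crank '[{"turn":[0,0,-0.0195],"slide":[0,0,0],"fingers":-0.6},{"turn":[0,0,-0.039],"slide":[0,0,0],"fingers":-0.6},{"turn":[0,0,-0.0585],"slide":[0,0,0],"fingers":-0.6},{"turn":[0,0,-0.078],"slide":[0,0,0],"fingers":-0.6},{"turn":[0,0,-0.0975],"slide":[0,0,0],"fingers":-0.6}]' |head -3
python3 -m crank '[{"turn":[0,0,-0.0195],"slide":[0,0,0],"fingers":-0.6},{"turn":[0,0,-0.039],"slide":[0,0,0],"fingers":-0.6},{"turn":[0,0,-0.0585],"slide":[0,0,0],"fingers":-0.6},{"turn":[0,0,-0.078],"slide":[0,0,0],"fingers":-0.6},{"turn":[0,0,-0.0975],"slide":[0,0,0],"fingers":-0.6}]' |head -3
python3 -m crank '[{"turn":[0,0,-0.0195],"slide":[0,0,0],"fingers":-0.6},{"turn":[0,0,-0.039],"slide":[0,0,0],"fingers":-0.6},{"turn":[0,0,-0.0585],"slide":[0,0,0],"fingers":-0.6},{"turn":[0,0,-0.078],"slide":[0,0,0],"fingers":-0.6},{"turn":[0,0,-0.0975],"slide":[0,0,0],"fingers":-0.6}]' |head -3
python3 -m crank '[{"turn":[0,0,-0.0195],"slide":[0,0,0],"fingers":-0.6},{"turn":[0,0,-0.039],"slide":[0,0,0],"fingers":-0.6},{"turn":[0,0,-0.0585],"slide":[0,0,0],"fingers":-0.6},{"turn":[0,0,-0.078],"slide":[0,0,0],"fingers":-0.6},{"turn":[0,0,-0.0975],"slide":[0,0,0],"fingers":-0.6}]'
python3 -m crank '[{"turn":[0,0,-0.0125],"slide":[0,0,0],"fingers":-0.6},{"turn":[0,0,-0.0125],"slide":[0,0,0],"fingers":-0.6}]'
```

```text
t: 20.88
eef_pos: [0.5107, -0.0197, 0.1188]
ee_rot: [-3.14, -0.001, 2.374]
force: [0.2, -0.6, 0.6]
width: 0.0172
t: 21.3
eef_pos: [0.5115, -0.0195, 0.1192]
ee_rot: [3.141, 0.001, 2.993]
t: 21.72
eef_pos: [0.5115, -0.0195, 0.1192]
ee_rot: [-3.141, 0.001, -2.678]
t: 22.13
eef_pos: [0.5115, -0.0195, 0.1192]
ee_rot: [-3.141, 0.0, -2.065]
t: 22.55
eef_pos: [0.5114, -0.0195, 0.1192]
ee_rot: [-3.141, 0.0, -1.452]
t: 22.97
eef_pos: [0.5115, -0.0195, 0.1192]
ee_rot: [-3.141, -0.0, -0.84]
force: [-0.2, -0.3, -0.5]
width: 0.0173
t: 23.13
eef_pos: [0.5115, -0.0195, 0.1192]
ee_rot: [-3.141, -0.0, -0.764]
force: [-0.8, 0.5, -0.5]
width: 0.0176
```

```bash
python3 -m crank '[{"turn":[0,0,0],"slide":[-0.008,-0.001,0],"fingers":-0.6},{"turn":[0,0,0],"slide":[-0.008,-0.001,0.03],"fingers":-0.6},{"turn":[0,0,0],"slide":[-0.008,-0.001,0.061],"fingers":-0.6},{"turn":[0,0,0],"slide":[-0.008,-0.001,0.061],"fingers":-0.6}]'
python3 -m crank '[{"turn":[0,0,0],"slide":[0,0,0],"fingers":-1},{"turn":[0,0,0],"slide":[0,0,0],"fingers":-1},{"turn":[0,0,0],"slide":[0,0,0],"fingers":-1}]' 6
python3 -c "
from h import *
s=get_state();print(s['eef_pos'],s['ee_rot'],s['force'],s['moment'],s['width'],s['q'][5])"
```

```text
t: 23.47
eef_pos: [0.5067, -0.0165, 0.086]
ee_rot: [3.139, 0.002, -0.774]
force: [0.0, -0.5, -0.1]
width: 0.0174
t: 23.72
eef_pos: [0.509, -0.0165, 0.0892]
ee_rot: [-3.142, -0.001, -0.772]
force: [0.1, -1.2, 1.7]
width: 0.0056
[ 0.5089557  -0.01647719  0.08916731] [-3.14151241e+00 -5.10830520e-04 -7.71934835e-01] [ 0.0772872  -1.22412394  1.68090817] [-0.43615496 -0.18284575 -0.06333147] 0.005632580992438078 0.4443347998394429
```

```bash
python3 -m crank '[{"turn":[0,0,0.0195],"slide":[0,-0.0005,0],"fingers":-1},{"turn":[0,0,0.039],"slide":[0,-0.001,0],"fingers":-1},{"turn":[0,0,0.0585],"slide":[0,-0.0014,0],"fingers":-1},{"turn":[0,0,0.078],"slide":[0.0005,-0.0019,0],"fingers":-1},{"turn":[0,0,0.0975],"slide":[0.0007,-0.0023,0.0003],"fingers":-1}]'
python3 -c "
from h import *
s=get_state();print(s['force'],s['moment'],s['width'])"
python3 -m crank '[{"turn":[0,0,0.0195],"slide":[0,-0.0005,0],"fingers":-1},{"turn":[0,0,0.039],"slide":[0,-0.001,0],"fingers":-1},{"turn":[0,0,0.0585],"slide":[0,-0.0014,0],"fingers":-1},{"turn":[0,0,0.078],"slide":[0.0005,-0.0019,0],"fingers":-1},{"turn":[0,0,0.0975],"slide":[0.0007,-0.0023,0.0003],"fingers":-1}]'
python3 -c "
from h import *
s=get_state();print(s['force'],s['moment'],s['width'])"
python3 -m crank '[{"turn":[0,0,0.0195],"slide":[0,-0.0005,0],"fingers":-1},{"turn":[0,0,0.039],"slide":[0,-0.001,0],"fingers":-1},{"turn":[0,0,0.0585],"slide":[0,-0.0014,0],"fingers":-1}]'
python3 -c "
from h import *
s=get_state();print(s['force'],s['moment'],s['width'])"
```

```text
t: 24.13
eef_pos: [0.51, -0.0159, 0.089]
ee_rot: [-3.141, -0.0, -1.391]
force: [-0.8, -1.1, 2.3]
width: 0.0051
[-0.7625948  -1.12387393  2.2558492 ] [-0.41220382  0.34254841 -0.03198793] 0.005115748857529357
t: 24.55
eef_pos: [0.5112, -0.0161, 0.0889]
ee_rot: [-3.141, 0.0, -2.003]
force: [-0.8, -0.6, 1.4]
width: 0.0052
[-0.83311354 -0.6461639   1.41152242] [-0.36257931  0.32956019 -0.01138979] 0.005234376360800539
t: 24.8
eef_pos: [0.5118, -0.0164, 0.0888]
ee_rot: [-3.141, 0.0, -2.371]
force: [-0.5, -2.4, 0.7]
width: 0.0055
[-0.50436872 -2.38586378  0.66867851] [-0.68973568  0.12067679  0.08092094] 0.005530892159311638
```

```bash
python3 -m crank '[{"turn":[0,0,0.014],"slide":[0,-0.0004,0],"fingers":-1},{"turn":[0,0,0.028],"slide":[0,-0.0007,0],"fingers":-1},{"turn":[0,0,0.04],"slide":[0,-0.001,0],"fingers":-1}]'
python3 -c "
from h import *
s=get_state();print(s['force'],s['moment'],s['width'])"
python3 -m crank '[{"turn":[0,0,0.009],"slide":[0,0,0],"fingers":-1},{"turn":[0,0,0.009],"slide":[0,0,0],"fingers":-1}]'
python3 -c "
from h import *
s=get_state();print(s['force'],s['moment'],s['width'],s['joint_efforts'][5])"
```

```text
t: 25.05
eef_pos: [0.5121, -0.0168, 0.0888]
ee_rot: [-3.141, 0.0, -2.621]
force: [-0.5, -2.3, -1.1]
width: 0.0049
[-0.52644985 -2.28936985 -1.07334997] [-0.61657837  0.08346193  0.00577227] 0.00491081199044529
t: 25.22
eef_pos: [0.5122, -0.0169, 0.0888]
ee_rot: [-3.141, 0.0, -2.675]
force: [0.3, -3.3, 0.7]
width: 0.0053
[ 0.28424151 -3.31195795  0.72228355] [-1.0125902   0.0127887  -0.00350656] 0.0053426624461932965 -1.1332321912050247
```

```bash
python3 -m crank '[{"turn":[0,0,0.009],"slide":[0,0,0],"fingers":-1},{"turn":[0,0,0.009],"slide":[0,0,0],"fingers":-1}]'
python3 -c "
from h import *
s=get_state();print(s['force'],s['moment'],s['width'],s['joint_efforts'][5])"
```

```text
t: 25.38
eef_pos: [0.5122, -0.0169, 0.0887]
ee_rot: [-3.141, 0.0, -2.73]
force: [-1.5, -3.7, 2.2]
width: 0.0049
[-1.52938494 -3.6812793   2.18529557] [-1.30112972 -0.03715118 -0.01842654] 0.004940343913427853 -0.8568012714385986
```

```bash
python3 -m crank '[{"turn":[0,0,0.007],"slide":[0,-0.0012,0],"fingers":-1},{"turn":[0,0,0.007],"slide":[0,-0.0012,0],"fingers":-1}]'
python3 -c "
from h import *
s=get_state();print(s['force'],s['moment'],s['width'],s['joint_efforts'][5])"
```

```text
t: 25.55
eef_pos: [0.5123, -0.0172, 0.0886]
ee_rot: [-3.142, 0.0, -2.772]
force: [-2.0, -1.7, 3.4]
width: 0.0054
[-1.97984639 -1.72949524  3.4307634 ] [-0.55849871  0.65625501  0.05714314] 0.0053674405780898635 -0.6464648991823196
```

```bash
python3 -m crank '[{"turn":[0,0,0.007],"slide":[0,0,0],"fingers":-1},{"turn":[0,0,0.007],"slide":[0,0,0],"fingers":-1}]'
python3 -c "
from h import *
s=get_state();print(s['force'],s['moment'],s['width'],s['joint_efforts'][5])"
```

```text
t: 25.72
eef_pos: [0.5123, -0.0172, 0.0885]
ee_rot: [-3.141, 0.0, -2.816]
force: [-2.2, -2.2, 4.9]
width: 0.0052
[-2.15629527 -2.20773972  4.89107261] [-0.66654401  0.62491158  0.02481993] 0.005189062275160177 -0.6673308089375496
```

```bash
python3 -m crank '[{"turn":[0,0,0.007],"slide":[0,0,0],"fingers":-1},{"turn":[0,0,0.007],"slide":[0,0,0],"fingers":-1}]'
python3 -c "
from h import *
s=get_state();print(s['force'],s['moment'],s['width'],s['joint_efforts'][5])"
```

```text
t: 25.88
eef_pos: [0.5124, -0.0172, 0.0885]
ee_rot: [-3.141, 0.0, -2.86]
force: [-1.7, -3.0, 4.7]
width: 0.0052
[-1.73032052 -3.02800085  4.70451876] [-0.90423076  0.69625865  0.02111206] 0.005153152421353193 -0.6605925969779491
```

```bash
python3 -m crank '[{"turn":[0,0,0.01],"slide":[0,-0.001,-0.002],"fingers":-1},{"turn":[0,0,0.018],"slide":[0,-0.001,-0.002],"fingers":-1},{"turn":[0,0,0.018],"slide":[0,-0.001,-0.002],"fingers":-1}]'
python3 -c "
from h import *
s=get_state();print(s['force'],s['moment'],s['width'],s['joint_efforts'][5])"
python3 -c "
from h import *
for n,o in(('scene',(225,130)),('side',(190,150))):
    f=grab_frame(n)[o[1]:o[1]+75,o[0]:o[0]+100,::-1]
    cv2.imwrite(f'pics/{n}8.png',cv2.resize(f,(400,300),interpolation=cv2.INTER_CUBIC))
a=np.hstack([cv2.imread('pics/scene8.png'),cv2.imread('pics/side8.png')]);cv2.imwrite('pics/both8.png',a)
"
```

```text
t: 26.13
eef_pos: [0.5124, -0.0175, 0.0888]
ee_rot: [3.141, -0.0, -2.973]
force: [-0.5, -2.7, -1.4]
width: 0.0054
[-0.46925807 -2.70552919 -1.41208177] [-0.58943892 -0.09743831  0.03937107] 0.005441587765890979 -0.981883630156517
```

View pics/both8.png

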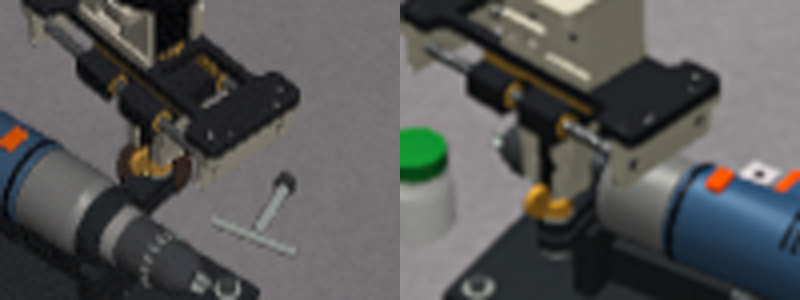

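At yaw −170° the nut is still following: the pad width is a steady 5.4 mm, there's no torque, and we're past the nominal −159°. So one more half turn remains. Continuing.

```bash
python3 -m crank '[{"turn":[0,0,0.0195],"slide":[0,-0.0007,0],"fingers":-1},{"turn":[0,0,0.039],"slide":[0,-0.0014,0],"fingers":-1},{"turn":[0,0,0.0585],"slide":[0,-0.002,0],"fingers":-1},{"turn":[0,0,0.078],"slide":[0.0005,-0.0025,0],"fingers":-1},{"turn":[0,0,0.0975],"slide":[0.0007,-0.003,0.0003],"fingers":-1}]'
python3 -c "
from h import *
s=get_state();print(s['force'],s['moment'],s['width'],s['joint_efforts'][5])"
python3 -m crank '[{"turn":[0,0,0.0195],"slide":[0,-0.0005,0],"fingers":-1},{"turn":[0,0,0.039],"slide":[0,-0.001,0],"fingers":-1},{"turn":[0,0,0.05],"slide":[0,-0.0012,0],"fingers":-1},{"turn":[0,0,0.05],"slide":[0,-0.0012,0],"fingers":-1}]'
python3 -c "
from h import *
s=get_state();print(s['force'],s['moment'],s['width'],s['joint_efforts'][5],s['q'][5])"
python3 -m crank '[{"turn":[0,0,0],"slide":[0,0,0],"fingers":-0.6},{"turn":[0,0,0],"slide":[0,0,0],"fingers":-0.6},{"turn":[0,0,0],"slide":[0,0,-0.03],"fingers":-0.6},{"turn":[0,0,0],"slide":[0,0,-0.06],"fingers":-0.6}]'
```

```text
t: 26.65
eef_pos: [0.5122, -0.0188, 0.0886]
ee_rot: [3.141, -0.0, 2.694]
force: [-0.3, 0.1, -0.8]
width: 0.0053
[-0.2665821   0.07209908 -0.81417541] [0.15777462 0.13442366 0.02038544] 0.005316588556624082 2.3873379081487656
t: 26.98
eef_pos: [0.5119, -0.0193, 0.0886]
ee_rot: [3.141, -0.001, 2.382]
force: [-0.3, 0.5, -2.2]
width: 0.0052
[-0.26911643  0.49983341 -2.20266232] [0.15970599 0.15335753 0.00497269] 0.005247724327515722 -1.503034271299839 -2.6756268239962258
t: 27.32
eef_pos: [0.5116, -0.0198, 0.1187]
ee_rot: [-3.14, -0.001, 2.385]
force: [0.2, 0.4, -0.5]
width: 0.0171
```

```bash
python3 -m crank '[{"turn":[0,0,-0.0195],"slide":[0,0,0],"fingers":-0.6},{"turn":[0,0,-0.039],"slide":[0,0,0],"fingers":-0.6},{"turn":[0,0,-0.0585],"slide":[0,0,0],"fingers":-0.6},{"turn":[0,0,-0.078],"slide":[0,0,0],"fingers":-0.6},{"turn":[0,0,-0.0975],"slide":[0,0,0],"fingers":-0.6}]' |head -3
python3 -m crank '[{"turn":[0,0,-0.0195],"slide":[0,0,0],"fingers":-0.6},{"turn":[0,0,-0.039],"slide":[0,0,0],"fingers":-0.6},{"turn":[0,0,-0.0585],"slide":[0,0,0],"fingers":-0.6},{"turn":[0,0,-0.078],"slide":[0,0,0],"fingers":-0.6},{"turn":[0,0,-0.0975],"slide":[0,0,0],"fingers":-0.6}]' |head -3
python3 -m crank '[{"turn":[0,0,-0.0195],"slide":[0,0,0],"fingers":-0.6},{"turn":[0,0,-0.039],"slide":[0,0,0],"fingers":-0.6},{"turn":[0,0,-0.0585],"slide":[0,0,0],"fingers":-0.6},{"turn":[0,0,-0.078],"slide":[0,0,0],"fingers":-0.6},{"turn":[0,0,-0.0975],"slide":[0,0,0],"fingers":-0.6}]' |head -3
python3 -m crank '[{"turn":[0,0,-0.0195],"slide":[0,0,0],"fingers":-0.6},{"turn":[0,0,-0.039],"slide":[0,0,0],"fingers":-0.6},{"turn":[0,0,-0.0585],"slide":[0,0,0],"fingers":-0.6},{"turn":[0,0,-0.078],"slide":[0,0,0],"fingers":-0.6},{"turn":[0,0,-0.0975],"slide":[0,0,0],"fingers":-0.6}]' |head -3
python3 -m crank '[{"turn":[0,0,-0.0195],"slide":[0,0,0],"fingers":-0.6},{"turn":[0,0,-0.039],"slide":[0,0,0],"fingers":-0.6},{"turn":[0,0,-0.0585],"slide":[0,0,0],"fingers":-0.6},{"turn":[0,0,-0.078],"slide":[0,0,0],"fingers":-0.6},{"turn":[0,0,-0.0975],"slide":[0,0,0],"fingers":-0.6}]'
python3 -m crank '[{"turn":[0,0,-0.0125],"slide":[0,0,0],"fingers":-0.6},{"turn":[0,0,-0.0125],"slide":[0,0,0],"fingers":-0.6}]'
```

```text
t: 27.73
eef_pos: [0.5124, -0.0195, 0.1192]
ee_rot: [3.141, 0.001, 3.004]
t: 28.15
eef_pos: [0.5124, -0.0195, 0.1191]
ee_rot: [-3.141, 0.001, -2.666]
t: 28.57
eef_pos: [0.5124, -0.0195, 0.1191]
ee_rot: [-3.141, 0.0, -2.054]
t: 28.98
eef_pos: [0.5124, -0.0195, 0.1191]
ee_rot: [-3.141, 0.0, -1.441]
t: 29.4
eef_pos: [0.5124, -0.0196, 0.1191]
ee_rot: [-3.141, -0.0, -0.829]
force: [0.7, -0.4, 2.0]
width: 0.0177
t: 29.57
eef_pos: [0.5124, -0.0196, 0.1191]
ee_rot: [-3.141, -0.0, -0.753]
force: [0.2, 0.8, 0.4]
width: 0.0176
```

```bash
python3 -m crank '[{"turn":[0,0,0],"slide":[-0.0095,0,0],"fingers":-0.6},{"turn":[0,0,0],"slide":[-0.0095,0,0.03],"fingers":-0.6},{"turn":[0,0,0],"slide":[-0.0095,0,0.062],"fingers":-0.6},{"turn":[0,0,0],"slide":[-0.0095,0,0.062],"fingers":-0.6}]'
python3 -m crank '[{"turn":[0,0,0],"slide":[0,0,0],"fingers":-1},{"turn":[0,0,0],"slide":[0,0,0],"fingers":-1},{"turn":[0,0,0],"slide":[0,0,0],"fingers":-1}]' 6
python3 -m crank '[{"turn":[0,0,0.0195],"slide":[0,-0.0005,0],"fingers":-1},{"turn":[0,0,0.039],"slide":[0,-0.001,0],"fingers":-1},{"turn":[0,0,0.0585],"slide":[0,-0.0014,0],"fingers":-1},{"turn":[0,0,0.078],"slide":[0.0005,-0.0019,0],"fingers":-1},{"turn":[0,0,0.0975],"slide":[0.0007,-0.0023,0.0003],"fingers":-1}]'
python3 -c "
from h import *
s=get_state();print(s['force'],s['moment'],s['width'],s['joint_efforts'][5])"
```

```text
t: 29.9
eef_pos: [0.5065, -0.0165, 0.0855]
ee_rot: [3.139, 0.002, -0.762]
force: [-1.7, 0.5, -1.2]
width: 0.0175
t: 30.15
eef_pos: [0.5089, -0.0165, 0.0887]
ee_rot: [-3.141, -0.001, -0.76]
force: [-0.1, -0.3, 1.6]
width: 0.0056
t: 30.57
eef_pos: [0.51, -0.0159, 0.0886]
ee_rot: [-3.141, -0.0, -1.378]
force: [0.0, -0.6, 1.2]
width: 0.0054
[ 0.02427285 -0.58354419  1.19008659] [-0.22237151  0.26399897  0.02129016] 0.005402261515799781 2.401677444577217
```

```bash
python3 -m crank '[{"turn":[0,0,0.0195],"slide":[0,-0.0005,0],"fingers":-1},{"turn":[0,0,0.039],"slide":[0,-0.001,0],"fingers":-1},{"turn":[0,0,0.0585],"slide":[0,-0.0014,0],"fingers":-1},{"turn":[0,0,0.078],"slide":[0.0005,-0.0019,0],"fingers":-1},{"turn":[0,0,0.0975],"slide":[0.0007,-0.0023,0.0003],"fingers":-1}]'
python3 -c "
from h import *
s=get_state();print(s['force'],s['moment'],s['width'],s['joint_efforts'][5])"
python3 -m crank '[{"turn":[0,0,0.0195],"slide":[0,-0.0005,0],"fingers":-1},{"turn":[0,0,0.039],"slide":[0,-0.001,0],"fingers":-1},{"turn":[0,0,0.0585],"slide":[0,-0.0014,0],"fingers":-1},{"turn":[0,0,0.075],"slide":[0.0005,-0.0018,0],"fingers":-1}]'
python3 -c "
from h import *
s=get_state();print(s['force'],s['moment'],s['width'],s['joint_efforts'][5])"
python3 -m crank '[{"turn":[0,0,0.012],"slide":[0,0,0],"fingers":-1},{"turn":[0,0,0.017],"slide":[0,0,0],"fingers":-1},{"turn":[0,0,0.017],"slide":[0,0,0],"fingers":-1}]'
python3 -c "
from h import *
s=get_state();print(s['force'],s['moment'],s['width'],s['joint_efforts'][5])"
```

```text
t: 30.98
eef_pos: [0.5112, -0.016, 0.0884]
ee_rot: [-3.141, 0.001, -1.991]
force: [-0.0, -0.5, 0.4]
width: 0.0055
[-0.02095931 -0.48912417  0.36106965] [-0.23401461  0.09075948  0.00447469] 0.005522758153380568 2.395844981074333
t: 31.32
eef_pos: [0.512, -0.0166, 0.0884]
ee_rot: [-3.141, 0.001, -2.462]
force: [0.5, -0.8, -1.2]
width: 0.0049
[ 0.54744335 -0.81434002 -1.21644321] [-0.14208474 -0.19133126 -0.05462837] 0.004936334331455164 1.6734632849693298
t: 31.57
eef_pos: [0.5121, -0.0167, 0.0883]
ee_rot: [-3.141, 0.001, -2.564]
force: [0.8, -2.1, -0.6]
width: 0.005
[ 0.76725179 -2.11902954 -0.56457091] [-7.10015527e-01 -4.85935382e-01 -3.76937081e-04] 0.0049763003826592996 -0.7950150221586227
```

```bash
python3 -m crank '[{"turn":[0,0,0.007],"slide":[0,-0.0005,0],"fingers":-1},{"turn":[0,0,0.007],"slide":[0,-0.0005,0],"fingers":-1}]'
python3 -c "
from h import *
s=get_state();print(s['force'],s['moment'],s['width'],s['joint_efforts'][5])"
python3 -m crank '[{"turn":[0,0,0.007],"slide":[0,-0.0005,0],"fingers":-1},{"turn":[0,0,0.007],"slide":[0,-0.0005,0],"fingers":-1}]'
python3 -c "
from h import *
s=get_state();print(s['force'],s['moment'],s['width'],s['joint_efforts'][5])"
python3 -m crank '[{"turn":[0,0,0.006],"slide":[0,-0.0005,0],"fingers":-1},{"turn":[0,0,0.006],"slide":[0,-0.0005,0],"fingers":-1}]'
python3 -c "
from h import *
s=get_state();print(s['force'],s['moment'],s['width'],s['joint_efforts'][5])"
```

```text
t: 31.73
eef_pos: [0.5122, -0.0168, 0.0883]
ee_rot: [-3.141, 0.001, -2.607]
force: [0.5, -2.4, 1.5]
width: 0.0051
[ 0.52652506 -2.36319349  1.49620704] [-0.53555792 -0.22057534  0.03045475] 0.005075639594044223 -0.6536147743463516
t: 31.9
eef_pos: [0.5123, -0.0169, 0.0882]
ee_rot: [-3.141, 0.001, -2.65]
force: [0.2, -1.4, 2.7]
width: 0.0052
[ 0.21491081 -1.38277081  2.72323112] [-0.21828331 -0.02054006 -0.04392045] 0.005247030616928401 -0.6546201556921005
t: 32.07
eef_pos: [0.5123, -0.017, 0.0882]
ee_rot: [-3.141, 0.001, -2.687]
force: [-0.5, -0.8, 4.4]
width: 0.0053
[-0.54323268 -0.76803036  4.43136373] [0.05338471 0.19808519 0.00530515] 0.005264075605521769 -0.5674721673130989
```

```bash
python3 -m crank '[{"turn":[0,0,0.004],"slide":[0,-0.0005,0],"fingers":-1},{"turn":[0,0,0.004],"slide":[0,-0.0005,0],"fingers":-1}]'
python3 -c "
from h import *
s=get_state();print(s['force'],s['moment'],s['width'],s['joint_efforts'][5])"
```

```text
t: 32.23
eef_pos: [0.5124, -0.0171, 0.0881]
ee_rot: [3.142, 0.001, -2.714]
force: [-1.7, 1.4, 5.2]
width: 0.0055
[-1.6645569   1.37958149  5.17832894] [0.49859459 0.50022588 0.00171438] 0.0055310006437391274 -0.2937943674623966
```

```bash
python3 -m crank '[{"turn":[0,0,0.004],"slide":[0,0,0],"fingers":-1},{"turn":[0,0,0.004],"slide":[0,0,0],"fingers":-1}]'
python3 -c "
from h import *
s=get_state();print(s['force'],s['moment'],s['width'],s['joint_efforts'][5])"
```

```text
t: 32.4
eef_pos: [0.5124, -0.0171, 0.0881]
ee_rot: [-3.142, 0.001, -2.739]
force: [-1.2, 1.7, 5.9]
width: 0.0046
[-1.24669622  1.70215604  5.90872259] [0.46776951 0.44605844 0.00315699] 0.004627718488163764 -0.37505965679883957
```

```bash
python3 -m crank '[{"turn":[0,0,0.004],"slide":[0,0.0004,-0.002],"fingers":-1},{"turn":[0,0,0.004],"slide":[0,0.0004,-0.002],"fingers":-1}]'
python3 -c "
from h import *
s=get_state();print(s['force'],s['moment'],s['width'],s['joint_efforts'][5])"
```

```text
t: 32.57
eef_pos: [0.5122, -0.0171, 0.0884]
ee_rot: [3.142, 0.001, -2.764]
force: [1.6, -1.0, -2.2]
width: 0.0051
[ 1.56378819 -1.04391273 -2.18811374] [-0.20689147 -0.82184826  0.0279575 ] 0.005113880412567517 -0.4043438471853733
```

```bash
python3 -m crank '[{"turn":[0,0,0.004],"slide":[0,0,0],"fingers":-1},{"turn":[0,0,0.004],"slide":[0,0,0],"fingers":-1}]'
python3 -c "
from h import *
s=get_state();print(s['force'],s['moment'],s['width'],s['joint_efforts'][5])"
```

```text
t: 32.73
eef_pos: [0.5122, -0.0171, 0.0884]
ee_rot: [3.142, 0.0, -2.789]
force: [0.9, 0.2, -2.6]
width: 0.0055
[ 0.93963911  0.2106077  -2.57370543] [-0.11986192 -0.87473622  0.06090423] 0.005542483635565577 -0.4095444828271866
```

```bash
python3 -m crank '[{"turn":[0,0,0.004],"slide":[0,0,0],"fingers":-1},{"turn":[0,0,0.004],"slide":[0,0,0],"fingers":-1}]'
python3 -c "
from h import *
s=get_state();print(s['force'],s['moment'],s['width'],s['joint_efforts'][5])"
```

```text
t: 32.9
eef_pos: [0.5121, -0.017, 0.0884]
ee_rot: [3.141, 0.0, -2.813]
force: [1.4, 1.2, -1.7]
width: 0.0056
[ 1.42297977  1.19223036 -1.72590216] [ 0.14007534 -0.86603233  0.08881343] 0.005555479592792765 -0.4580677393823862
```

```bash
python3 -m crank '[{"turn":[0,0,0.003],"slide":[0,0,0],"fingers":-1},{"turn":[0,0,0.003],"slide":[0,0,0],"fingers":-1}]'
python3 -c "
from h import *
s=get_state();print(s['force'],s['moment'],s['width'],s['joint_efforts'][5])"
python3 -m crank '[{"turn":[0,0,0],"slide":[0,0,0],"fingers":-1}]' | head -1
python3 -c "
from h import *
s=get_state();print(s['force'],s['moment'],s['width'],s['joint_efforts'][5])"
```

```text
t: 33.07
eef_pos: [0.5121, -0.017, 0.0885]
ee_rot: [3.141, 0.0, -2.833]
force: [2.8, 0.9, -2.4]
width: 0.0054
[ 2.80076816  0.87148767 -2.35049215] [ 0.29907938 -0.87481603  0.14068775] 0.00542009986499977 -0.3248945530503988
t: 33.15
[ 1.79436604  1.17253805 -3.23296696] [ 0.32461244 -0.92737016  0.09334986] 0.005552809773271081 -0.1904297573491931
```

The torque rose from about 0 to 0.09–0.14 N·m at yaw −162°, close to where the wings lie along the stand's x (−159°). That means it's run down, so I'll release, lift and check.

```bash
python3 -m crank '[{"turn":[0,0,-0.005],"slide":[0,0,0],"fingers":-0.6},{"turn":[0,0,-0.005],"slide":[0,0,0],"fingers":-0.6},{"turn":[0,0,-0.005],"slide":[0,0,-0.04],"fingers":-0.6},{"turn":[0,0,-0.005],"slide":[0,0,-0.1],"fingers":-0.6},{"turn":[0,0,-0.005],"slide":[0,0,-0.17],"fingers":-0.6}]'
python3 -m crank '[{"turn":[0,0,0],"slide":[-0.06,0,-0.04],"fingers":-0.6},{"turn":[0,0,0],"slide":[-0.13,0,-0.08],"fingers":-0.6},{"turn":[0,0,0],"slide":[-0.13,0,-0.08],"fingers":-0.6},{"turn":[0,0,0],"slide":[-0.13,0,-0.08],"fingers":-0.6}]'
python3 - <<'E'
from h import *
import pickle
s=get_state();c=get_calibration('wrist');im=grab_frame('wrist')
pickle.dump((s,c,im),open('w9.pkl','wb')); print(s['eef_pos'],s['ee_rot'],s['t'])
cv2.imwrite('pics/w9.png',cv2.resize(im[...,::-1],(800,600),interpolation=cv2.INTER_CUBIC))
E
```

```text
t: 33.57
eef_pos: [0.5102, -0.0177, 0.1731]
ee_rot: [3.141, -0.005, -2.802]
force: [1.5, 1.0, -0.3]
width: 0.0176
t: 33.9
eef_pos: [0.5745, 0.005, 0.214]
ee_rot: [3.142, 0.001, -2.802]
force: [-0.2, 0.3, -1.3]
width: 0.0173
[0.57446802 0.00498608 0.21399253] [ 3.14159090e+00  8.89132801e-04 -2.80168934e+00] 33.9
```

View pics/w9.png

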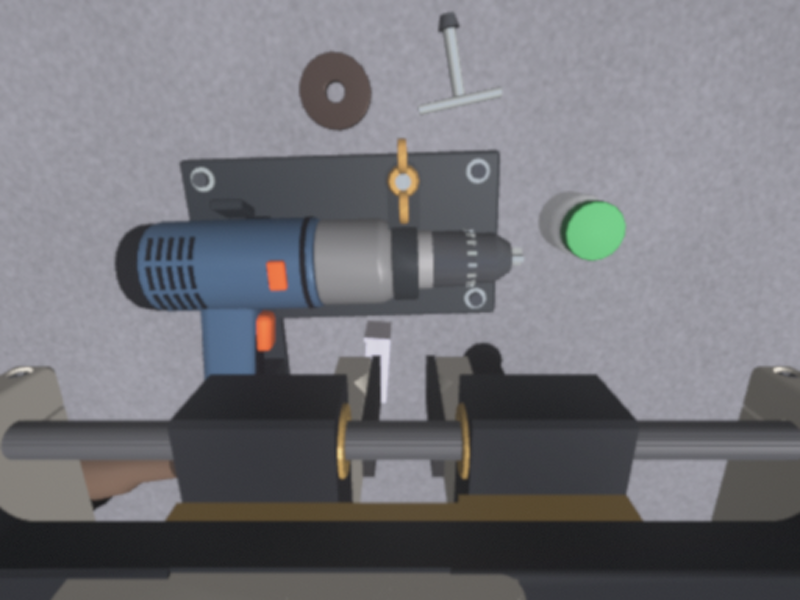

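Run:
```python
from h import *
im=cv2.imread('pics/w9.png')[125:240,330:480]
cv2.imwrite('pics/w9c.png',cv2.resize(im,None,fx=5,fy=5,interpolation=cv2.INTER_CUBIC))
```

```text
(no output)
```

View pics/w9c.png

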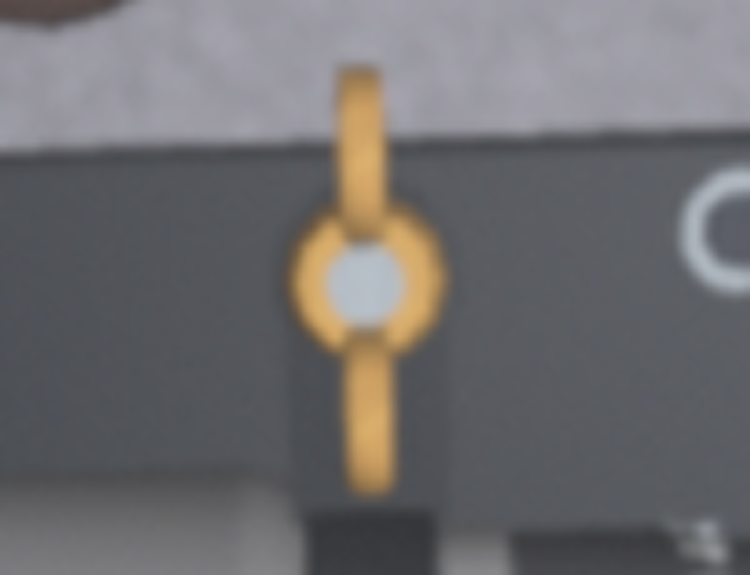

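```bash
python3 -m crank '[{"turn":[0,0,0],"slide":[0,0,-0.08],"fingers":-0.6},{"turn":[0,0,0],"slide":[0,0,-0.14],"fingers":-0.6},{"turn":[0,0,0],"slide":[0,0,-0.14],"fingers":-0.6},{"turn":[0,0,0],"slide":[0,0,-0.14],"fingers":-0.6}]'
python3 - <<'E'
from h import *
f=grab_frame('scene')[...,::-1]; cv2.imwrite('pics/scene10.png',cv2.resize(f,(800,600),interpolation=cv2.INTER_CUBIC))
E
```

```text
t: 34.28
eef_pos: [0.5729, 0.0043, 0.2848]
ee_rot: [3.142, 0.002, -2.802]
force: [-0.6, -0.2, -1.4]
width: 0.0174
```

View pics/scene10.png

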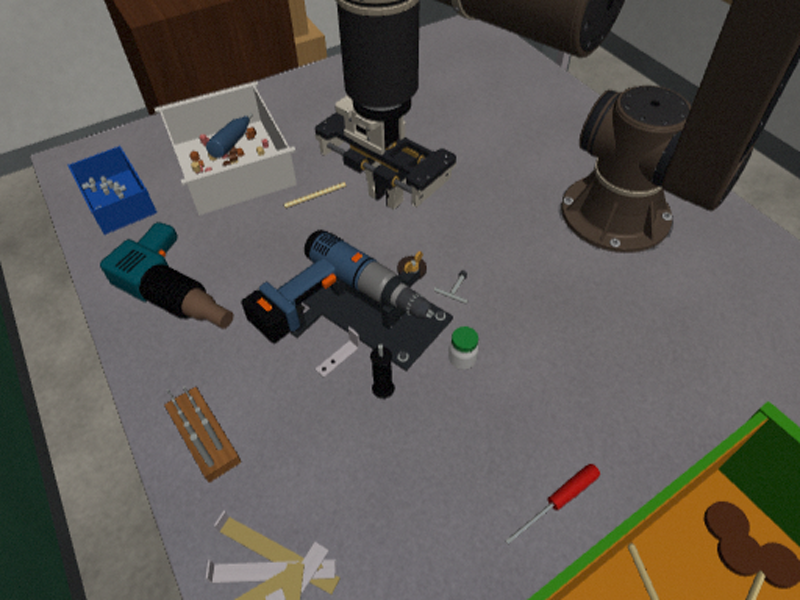

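The loose items in this view are at the same pixel positions as at the start, the drill is forward in its collar, and the hand is well clear. Handing in.

```bash
python3 -c "
from station import *
print(job_done())"
```

```text
the job is handed in; nothing more can be done
None
```

The drill is pushed fully home, the wing nut is run down finger-tight, and the job is handed in at about 34 s with the hand clear.

- **Drill:** I pushed it about 14 mm at roughly 5 N until it stopped hard. The push peaked at about 36 N against the stop. The last wrist picture shows the shoulder against the collar.
- **Wing nut:** I turned it about 660° clockwise in four strokes. I stopped when the twisting force rose from about 0 to 0.09–0.14 N·m. The wings ended along the stand's x to within about half a degree, which fits the run-down position. The starting angle was ambiguous by half a turn, and I settled it by feeling that the nut kept turning past the first possible stop.
- **Other items:** in the final scene picture the loose things are where they started. The grinding disc is hidden in that view, but it looks undisturbed in the last wrist picture.

**What disagreed:**
- **Fingertip height:** the cameras and contact put the real fingertips about 37–40 mm above the reported TCP.
- **First push missed:** because of this, the fingers slid over the top of the drill with about 6 N and did not move it. I corrected for the offset after that.
- **Off-centre fingers:** they were also about 2 mm off the tool axis. That caused side forces of up to about 9 N on the first nut stroke before I compensated.

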